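# Unstack the washed pickling ware and close the jars

## Task

The pickling ware has been washed and its small parts were left in two stacks on the chopping board. Take the stacks apart and put the set together again: the flat stone weight goes down onto the floor of the white crock, then every lid goes on the jar of its own colour, plug in the neck and disc flat on the rim. Leave the jars standing where they are.

Things in the scene. Friction and masses are not known exactly. Their poses are not given: they have to be found in the camera images.
- lid_ochre: Stoneware plug lid, ochre yellow: flat-topped disc 32 mm across, 12 mm thick, over an 8 mm deep tapered bare-clay plug (16 mm across at its foot, 20 mm at the disc); 45 g. Belongs on the ochre pot. At the start it stands on the blue lid. Origin: centre of the plug's underside; z up: the disc spans z = 8 to 20 mm.
- lid_blue: Stoneware plug lid, blue: flat-topped disc 42 mm across, 12 mm thick, over an 8 mm deep tapered bare-clay plug (25 mm across at its foot, 30 mm at the disc); 70 g. Belongs on the blue jar. At the start it stands on the white lid or the weight, under the ochre lid. Origin: centre of the plug's underside; z up: the disc spans z = 8 to 20 mm.
- lid_green: Stoneware plug lid, green: flat-topped disc 42 mm across, 12 mm thick, over an 8 mm deep tapered bare-clay plug (25 mm across at its foot, 30 mm at the disc); 70 g. Belongs on the green jar. At the start it stands on the white lid or the weight. Origin: centre of the plug's underside; z up: the disc spans z = 8 to 20 mm.
- weight: Flat grey stoneware ring, 56 mm across, 20 mm thick, 14 mm hole, 140 g. At the start it lies flat on the chopping board under the blue or the green lid. Belongs in the white crock, flat on its floor, under the white lid. Origin: centre of its underside; z up along its axis.
- lid_white: Stoneware plug lid, white: flat-topped disc 68 mm across, 12 mm thick, over an 8 mm deep tapered bare-clay plug (52 mm across at its foot, 57 mm at the disc); 120 g. Belongs on the white crock. Starts on the chopping board, under the blue or green lid. Origin: centre of the plug's underside; z up: the disc spans z = 8 to 20 mm.
- pot_ochre: Round ochre yellow stoneware jar, open, 66 mm high, 56 mm across the belly, 250 g, loose on the worktop. Straight upright neck (its top 16 mm) 30 mm across outside, opening 24 mm across. Takes the ochre lid: disc on the rim, plug in the neck, lid origin 8 mm below the rim. Origin: centre of the underside; z up.
- jar_blue: Round blue stoneware jar, open, 78 mm high, 66 mm across the belly, 380 g, loose on the worktop. Straight upright neck (its top 16 mm) 40 mm across outside, opening 34 mm across. Takes the blue lid: disc on the rim, plug in the neck, lid origin 8 mm below the rim. Origin: centre of the underside; z up.
- jar_green: Round green stoneware jar, open, 78 mm high, 66 mm across the belly, 380 g, loose on the worktop. Straight upright neck (its top 16 mm) 40 mm across outside, opening 34 mm across. Takes the green lid: disc on the rim, plug in the neck, lid origin 8 mm below the rim. Origin: centre of the underside; z up.
- crock: White stoneware crock, open, straight-sided, 62 mm high, 80 mm across (102 mm over its two small lugs), two blue bands, 600 g, loose. Neck (top 13 mm) 71 mm across outside. Bore: straight tube 62 mm across, floor 52 mm below the rim. Takes the weight on its floor (weight origin at z = 10 mm), then the white lid: disc on the rim, lid origin 8 mm below the rim. Origin: centre of the underside; z up.

How it is judged:
By the outcome, as a careful person would: the job done as asked, in the order asked, and still so for the second after the job is handed in, with the robot touching nothing.
It also fails if it takes over 115 s, if anything falls off the work surface, if the arm or the gripper's body presses on something with over 40 N, if the wrist force passes 120 N, or if a joint passes its speed limit or range.

## Robot

A 6-joint arm with a two-finger parallel gripper is mounted at the origin on a cart in front of the work surface, level with it; the furniture and walls round the work are solid. World frame = base frame: x ahead of the robot, y to its left, z up, the work surface at z = 0. Lengths are in mm, angles in rad, forces in N, time in s.
With the tool pointing down it reaches from about 350 to 775 mm from the base axis. Payload 7.3 kg.
Tool frame: the origin (TCP) lies midway between the tips of the shut fingers; the grasp point (between the pads) lies 19 mm behind it (bot.grip_depth is the distance from the TCP to the grasp point, in mm); z points along the fingers, x is the direction in which the jaws open and shut, and the axes are right-handed (so a half turn about z gives the same grasp; the last joint's range is limited). The gripper opens to 92 mm and grips with 3 to 60 N. Pads are 19 mm wide; open, the fingers measure 130 mm over their backs; the gripper's body (75 mm by 190 mm) begins 47 mm behind the grasp point.
Start: joints at [0.984, 0.342, 1.524, -0, 1.275, -0.146], TCP at [223.987, 474.842, 226.741] pointing down, gripper open.
Joint ranges: [-2.53, 2.53], [-0.77, 2.02], [0.04, 2.7], [-1, 4.14], [0.28, 2.66], [-3.11, 3.11]. Speed limits (rad/s): [2.57, 2.57, 3.14, 3.14, 3.14, 3.14].

## Interface

Orientations are given as [roll, pitch, yaw] about the fixed x, y, z axes, in that order (R = Rz(yaw) Ry(pitch) Rx(roll)).
In Python, from plant import bot gives the robot as it stands. The module is installed in compiled form; this text tells all that it offers.
- The arm moves only by the shell command python3 -m inch 'ROWS'. ROWS is JSON, a list that holds one entry, the list of rows, each a list of 7 numbers: the shift along the tool's x, y, z each as a share of 0.2 m, from -1 to 1, then the turn, a rotation vector about the tool's x, y, z each as a share of 45 degrees, from -1 to 1, then the closure, from -1 (fully open) to 1 (shut), so that 0 is half open. A call has exactly 10 rows; each row is the pose to reach, as a shift and turn from the pose commanded when the call began, along the tool's axes at that moment; what a row does not reach only later rows make up. A row lasts 1/8 s, in which the tool goes at most 62.5 mm and 10.7 degrees, less where a joint would pass 70% of its speed; a pose out of reach is approached as far as the arm can. A call with a number of a shift or a turn outside -1 to 1 is refused whole. A call with a gripper value outside its range is refused whole. The fingers move at their own pace and stop on an object; the grip force is fixed at half the most. Time passes only in rows, so rows that repeat a pose let the fingers close, or fill a call up. It gives the time, the measured TCP pose, the force and the opening at its end, in the units of the state.
- bot.get_obs(): the state, without advancing time (a new reading comes with each control period).
- bot.capture(name): name is "scene" or "side" or "wrist"; returns the picture (480x640x3 uint8, red, green, blue); there is no depth.
- bot.camera_params(name): a dict with "fx", "fy", "cx", "cy" (pixels), "R" (3x3) and "t" (3): a world point X has camera coordinates R X + t; the wrist camera has in their place "T_tool_cam" (4x4, takes a point from camera to tool coordinates, whose origin is the TCP and whose axes are the tool frame's). Camera axes: x right, y down, z forward; pixel columns grow to the right and rows downward; lengths in mm; the calibration is good to about 2 mm. A picture is of the moment at which its call begins: read the wrist's pose just before it. camera_params takes no time and is no camera call.
- bot.close_job(): hands the job in, once; it reports no verdict.
The state is a dict: "time": time; "joint_positions": joint angles; "dq": joint speeds; "tau": joint torques, N m; "tool_pos": TCP position; "tcp_rot": TCP orientation; "contact_force": force on the tool from outside, world axes, zero at the start; "moment": the same for the moment, N m; "grip_width": finger opening in mm.
Only numpy, scipy, OpenCV 4.12 (cv2) and the standard library are available. Lean on these libraries where they do the work, as an engineer would, in place of code of your own. Each camera call takes 0.05 s, during which the arm holds its last target.

## Working session

There is one attempt and no reset: what is moved stays moved. The work goes in short steps, Python scripts to look and compute and a shell command to move; the robot and the scene stay as the last step left them, time stands still between calls to the robot, and variables do not carry over. Pictures are saved under pics/ and viewed, and the job is handed in when it is done.

```bash
mkdir -p pics; ls; cat > h.py <<'E'
import numpy as np, cv2
from plant import bot
from scipy.spatial.transform import Rotation as Ro
def snap(n,f):
    o=bot.get_obs(); im=bot.capture(n); cv2.imwrite('pics/'+f+'.png',im[:,:,::-1]); return o,im
E
python3 - <<'E'
from h import *
o=bot.get_obs(); print(o)
for n in ['scene','side','wrist']:
    snap(n,n+'0'); print(bot.camera_params(n))
E
```

```text
pics
{'time': 0.0, 'joint_positions': array([ 9.84001185e-01,  3.42733588e-01,  1.52497601e+00,  1.70558573e-05,
        1.27538231e+00, -1.46046627e-01]), 'dq': array([-0.00102317, -0.00221288,  0.00058525, -0.00073964, -0.0003091 ,
        0.00021638]), 'tau': array([-1.62954784e-03, -4.31219566e+01, -2.44224733e+01,  7.16647971e-02,
        5.56956267e-02, -1.15626049e-04]), 'tool_pos': array([223.75693974, 474.50652674, 226.05362588]), 'tcp_rot': array([-3.14135833e+00,  1.48091802e-03,  1.13004301e+00]), 'contact_force': array([-0.03109607, -0.33944643,  0.27215285]), 'moment': array([ 0.00046688,  0.00267992, -0.03611764]), 'grip_width': 91.40671858858008}
{'fx': 487.16003327250763, 'fy': 487.16003327250763, 'cx': 320.827115771081, 'cy': 241.12649432615018, 'R': array([[ 0.49809823, -0.86710414, -0.00534461],
       [-0.32978167, -0.18373171, -0.92600578],
       [ 0.80196148,  0.46300439, -0.37747149]]), 't': array([-256.65975874,  223.00373979,  689.90275536])}
{'fx': 451.6559375503844, 'fy': 451.6559375503844, 'cx': 318.1197901187123, 'cy': 243.3074759717751, 'R': array([[ 0.9726955 , -0.23092892,  0.02313655],
       [-0.10236137, -0.51634132, -0.85024337],
       [ 0.20829214,  0.82465961, -0.52588107]]), 't': array([-472.21339863,  101.19262324,  920.2500028 ])}
{'fx': 385.1941507392323, 'fy': 385.1941507392323, 'cx': 319.2255496971836, 'cy': 245.09005874556482, 'T_tool_cam': array([[ 9.99998754e-01, -1.08806744e-04, -1.57460910e-03,
        -2.34425625e-01],
       [ 5.21946464e-04,  9.64291367e-01,  2.64843135e-01,
        -7.14630783e+01],
       [ 1.48956524e-03, -2.64843627e-01,  9.64290223e-01,
        -1.58358893e+02],
       [ 0.00000000e+00,  0.00000000e+00,  0.00000000e+00,
         1.00000000e+00]])}
```

View pics/scene0.png

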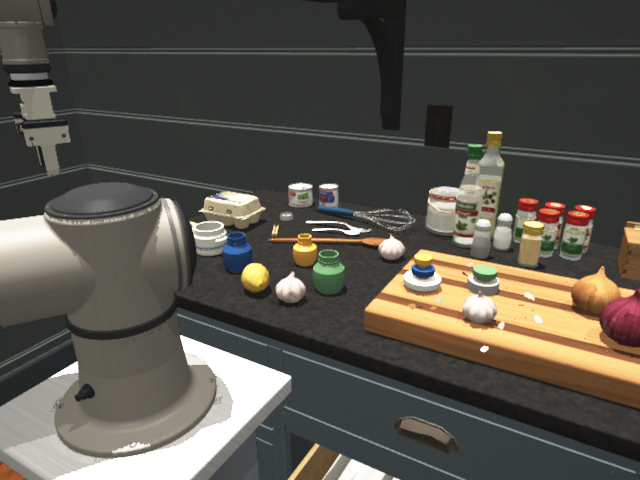

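View pics/side0.png

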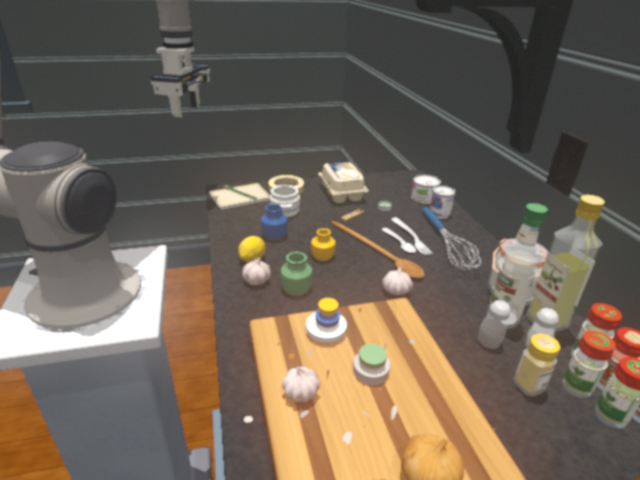

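View pics/wrist0.png

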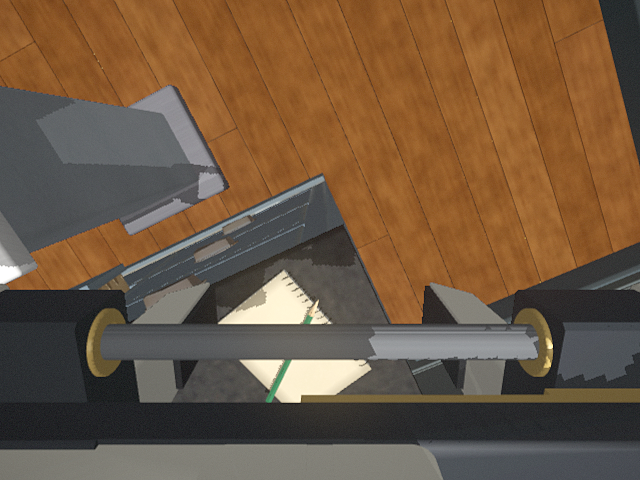

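```bash
python3 - <<'E'
import cv2
a=cv2.imread('pics/scene0.png'); b=cv2.imread('pics/side0.png')
cv2.imwrite('pics/c1.png',cv2.resize(a[210:310,180:360],None,fx=4.4,fy=4.4,interpolation=2))
cv2.imwrite('pics/c2.png',cv2.resize(a[240:340,370:530],None,fx=5,fy=5,interpolation=2))
cv2.imwrite('pics/c3.png',cv2.resize(b[170:300,225:345],None,fx=4.6,fy=4.6,interpolation=2))
cv2.imwrite('pics/c4.png',cv2.resize(b[290:410,270:410],None,fx=5,fy=5,interpolation=2))
E
```

```text
(no output)
```

View pics/c1.png

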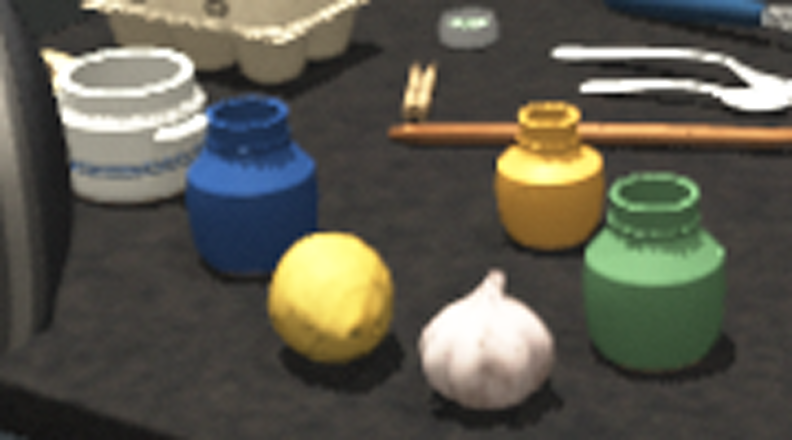

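View pics/c2.png

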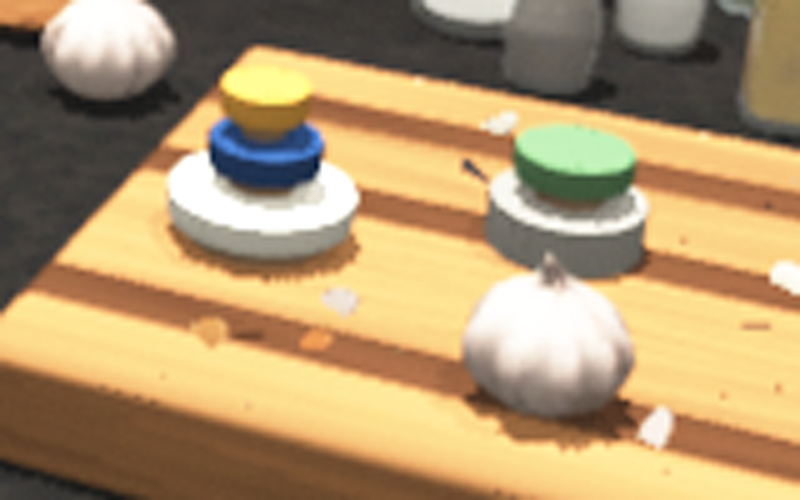

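View pics/c3.png

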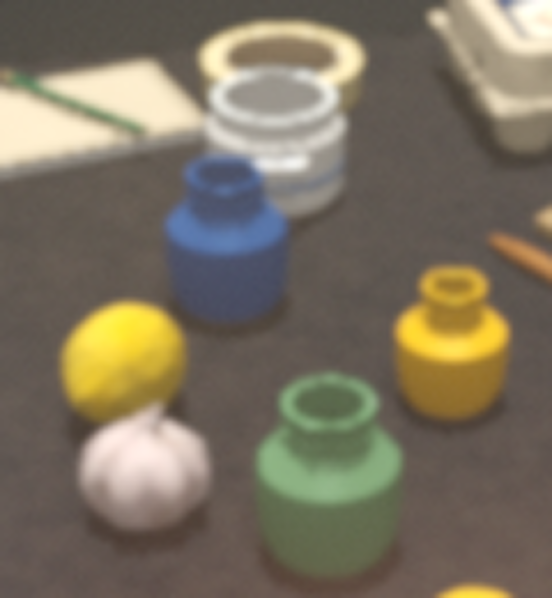

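View pics/c4.png

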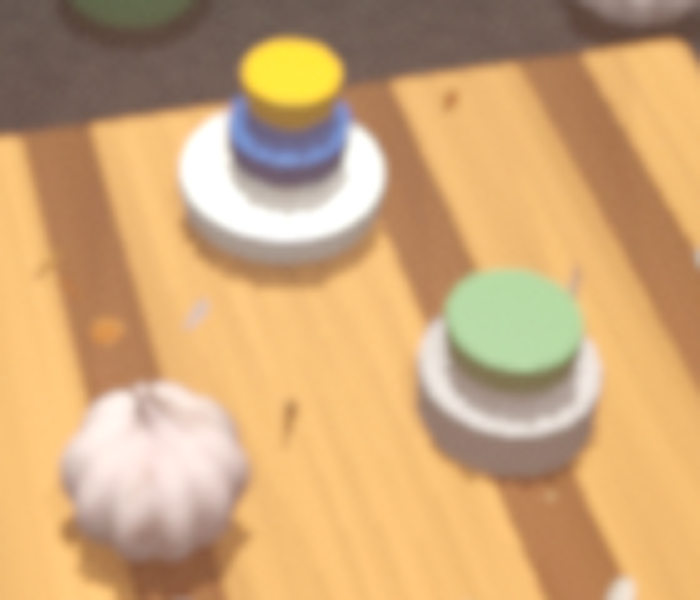

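```bash
cat >> h.py <<'E'
def ray(n,p,o=None):
    c=bot.camera_params(n); d=np.array([(p[0]-c['cx'])/c['fx'],(p[1]-c['cy'])/c['fy'],1])
    if n=='wrist':
        R=Ro.from_euler('xyz',o['tcp_rot']).as_matrix(); T=c['T_tool_cam']
        return R@T[:3,3]+o['tool_pos'], R@(T[:3,:3]@d)
    return -c['R'].T@c['t'], c['R'].T@d
def onz(n,p,z,o=None):
    c,d=ray(n,p,o); return c+d*(z-c[2])/d[2]
def tri(p,q):
    a,u=ray('scene',p);b,v=ray('side',q)
    u=u/np.linalg.norm(u);v=v/np.linalg.norm(v)
    s=np.linalg.lstsq(np.c_[u,-v],b-a,rcond=None)[0]
    A=a+u*s[0];B=b+v*s[1]; return (A+B)/2,np.linalg.norm(A-B)
E
python3 - <<'E'
from h import *
np.set_printoptions(precision=1,suppress=True)
for k,z,p,q in [('crock',62,(209.1,227),(284.6,191.1)),('blue',78,(236.4,235.5),(273.9,207.8)),('ochre',66,(304.8,235.9),(323.7,232.4)),('green',78,(328.9,253.6),(296.5,257.8)),
 ('Lo',0,(423.2,256.6),(328.4,304.4)),('Lw',0,(422.6,279.6),(326.6,324)),('Lg',0,(485,270.4),(372.6,353.8)),('Wt',0,(483.4,281.6),(372,364))]:
    t,e=tri(p,q); z=z or t[2]; print(k,t,e, onz('scene',p,z)[:2],onz('side',q,z)[:2])
E
```

```text
crock [456.7 273.   61.3] 1.982046383794015 [453.5 269.6] [456.8 273.9]
blue [409.8 150.7  78.5] 0.5977371108592946 [410.2 150.9] [410.  152.2]
ochre [505.1  34.8  66.3] 0.5562312304863779 [506.4  35.7] [505.1  34.8]
green [421.7 -72.7  78.3] 0.1923527876710527 [422.5 -72.3] [421.8 -72.5]
Lo [ 439.  -258.5  105.2] 0.5403891115658839 [ 439.5 -258.2] [ 438.9 -258.9]
Lw [ 436.8 -260.4   62.1] 3.3342714656161934 [ 434.1 -262.2] [ 437.5 -258. ]
Lg [ 482.1 -360.5   84.1] 0.753530088962959 [ 481.4 -360.9] [ 482.3 -360. ]
Wt [ 483.4 -359.9   61.1] 1.3932756628315859 [ 482.3 -360.6] [ 483.7 -359. ]
```

```bash
python3 - <<'E'
from h import *
np.set_printoptions(precision=1,suppress=True)
print('garlic',tri((479.6,308),(300.5,384)))
print('onion',tri((596,292),(433,465)))
print('shaker', tri((482,238),(493,325)),tri((531,243),(535,367)))
print('garlic2',tri((392,247),(398,282)), 'garlic3',tri((291,290),(257,272)),'lemon',tri((256,278),(252,249)))
print('bracket',tri((391,128),(527,150)))
E
```

```text
garlic (array([ 367.7, -379.8,   68.7]), np.float64(0.9052062625872357))
onion (array([ 496.1, -539.4,   78.7]), np.float64(3.1343133940089114))
shaker (array([ 729.1, -304. ,   48. ]), np.float64(2.587541404817021)) (array([ 737.7, -408. ,   52.4]), np.float64(4.9615197207856045))
garlic2 (array([ 623.8, -127.1,   28.4]), np.float64(1.8012555210196792)) garlic3 (array([344.8, -30.8,  23.3]), np.float64(2.741330460922361)) lemon (array([343.7,  52. ,  29.4]), np.float64(2.602761597336095))
bracket (array([973.2,  29. , 235.7]), np.float64(4.885871538726948))
```

```bash
python3 -m inch '[[[-0.1,0.3,0,0,0,0.2,-0.3],[-0.2,0.6,0,0,0,0.4,-0.3],[-0.31,0.97,0,0,0,0.6,-0.3],[-0.31,0.97,0,0,0,0.72,-0.3],[-0.31,0.97,0,0,0,0.72,-0.3],[-0.31,0.97,0,0,0,0.72,-0.3],[-0.31,0.97,0,0,0,0.72,-0.3],[-0.31,0.97,0,0,0,0.72,-0.3],[-0.31,0.97,0,0,0,0.72,-0.3],[-0.31,0.97,0,0,0,0.72,-0.3]]]'
```

```text
time: 1.4
tool_pos: [372.8, 336.1, 226.7]
tcp_rot: [-3.142, -0.0, 0.565]
contact_force: [-0.4, 0.1, -0.3]
grip_width: 59.6
```

```bash
python3 -m inch '[[[-0.03,0.3,0,0,0,0.2,-0.3],[-0.06,0.55,0,0,0,0.4,-0.3],[-0.08,0.76,0,0,0,0.6,-0.3],[-0.08,0.76,0,0,0,0.72,-0.3],[-0.08,0.76,0,0,0,0.72,-0.3],[-0.08,0.76,0,0,0,0.72,-0.3],[-0.08,0.76,0,0,0,0.72,-0.3],[-0.08,0.76,0,0,0,0.72,-0.3],[-0.08,0.76,0,0,0,0.72,-0.3],[-0.08,0.76,0,0,0,0.72,-0.3]]]'; python3 - <<'E'
from h import *
o,im=snap('wrist','w1'); print(o['tool_pos'],o['tcp_rot'])
E
```

```text
time: 2.65
tool_pos: [440.7, 199.1, 226.7]
tcp_rot: [-3.142, -0.0, -0.001]
contact_force: [0.1, 1.1, 0.7]
grip_width: 59.9
[440.74599284 199.11016299 226.71898688] [-3.14151799e+00 -3.88413990e-05 -6.53329361e-04]
```

View pics/w1.png

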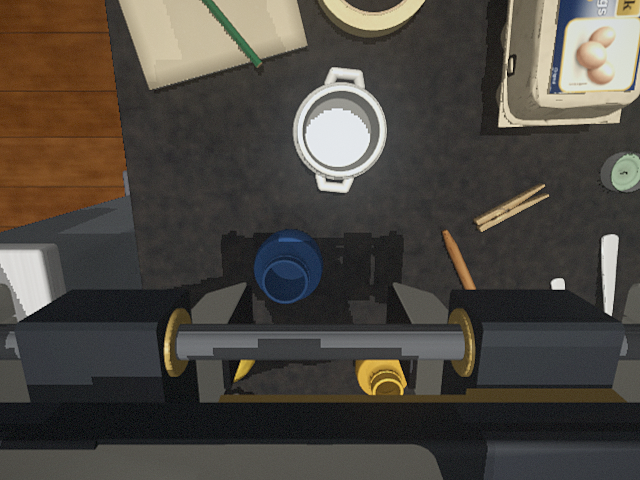

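```bash
python3 - <<'E'
import cv2
a=cv2.imread('pics/w1.png')
cv2.imwrite('pics/w1c.png',cv2.resize(a[60:310,240:420],None,fx=4,fy=4,interpolation=2)[:,:][0:1000:1][:600])
cv2.imwrite('pics/w1d.png',cv2.resize(a[220:400,240:420],None,fx=3.3,fy=3.3,interpolation=2))
E
```

```text
(no output)
```

View pics/w1c.png

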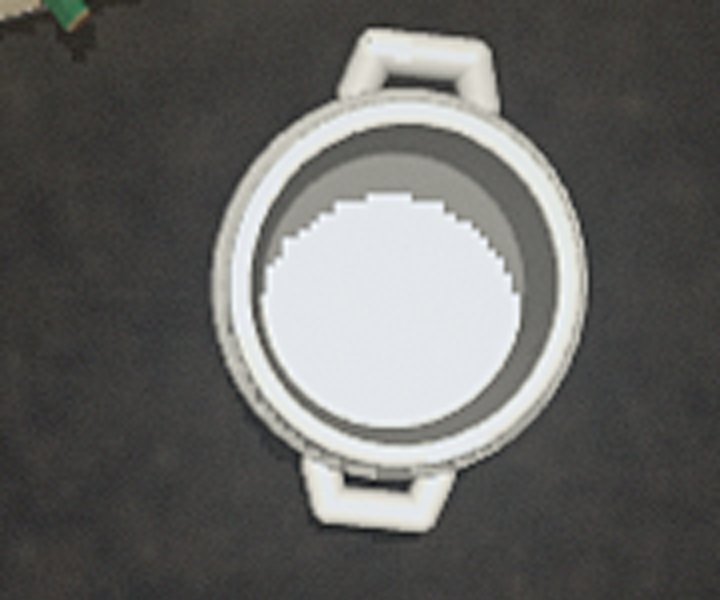

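View pics/w1d.png

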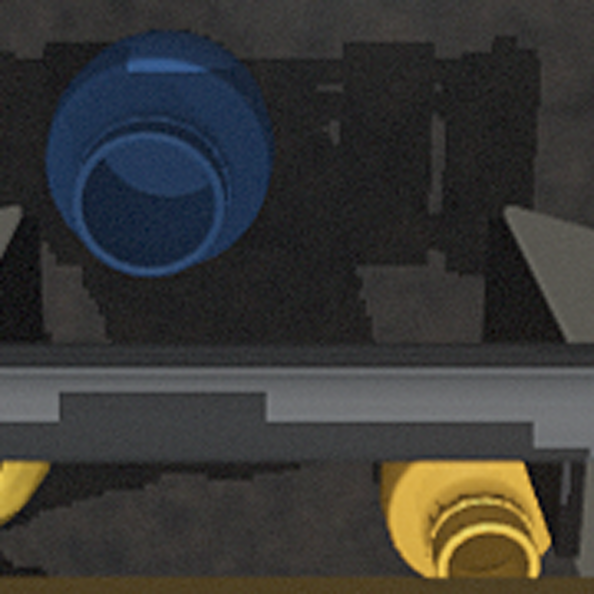

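```bash
python3 - <<'E'
from h import *
np.set_printoptions(precision=1,suppress=True)
o=bot.get_obs()
for p,z in [((341.1,131),62),((285.3,282.1),78),((388.2,393),66)]: print(onz('wrist',p,z,o))
E
```

```text
[457.9 276.1  62. ]
[411.3 152.8  78. ]
[506.3  34.5  66. ]
```

```bash
python3 -m inch '[[[0.03,0.25,0,0,0,0,-0.3],[0.06,0.5,0,0,0,0,-0.3],[0.09,0.75,0,0,0,0,-0.3],[0.12,1,0,0,0,0,-0.3],[0.12,1,0,0,0,0,-0.3],[0.12,1,0,0,0,0,-0.3],[0.12,1,0,0,0,0,-0.3],[0.12,1,0,0,0,0,-0.3],[0.12,1,0,0,0,0,-0.3],[0.12,1,0,0,0,0,-0.3]]]'; python3 - <<'E'
from h import *
o,im=snap('wrist','w2'); print(o['tool_pos'],o['tcp_rot'])
cv2.imwrite('pics/w2c.png',cv2.resize(im[140:400,200:520,::-1],None,fx=2.3,fy=2.3,interpolation=2))
E
python3 -m inch '[[[0,0.25,0,0,0,0,-0.3],[0,0.5,0,0,0,0,-0.3],[0,0.6,0,0,0,0,-0.3],[0,0.6,0,0,0,0,-0.3],[0,0.6,0,0,0,0,-0.3],[0,0.6,0,0,0,0,-0.3],[0,0.6,0,0,0,0,-0.3],[0,0.6,0,0,0,0,-0.3],[0,0.6,0,0,0,0,-0.3],[0,0.6,0,0,0,0,-0.3]]]'; python3 - <<'E'
from h import *
o,im=snap('wrist','w3'); print(o['tool_pos'],o['tcp_rot'])
cv2.imwrite('pics/w3c.png',cv2.resize(im[140:400,200:520,::-1],None,fx=2.3,fy=2.3,interpolation=2))
E
```

```text
time: 3.95
tool_pos: [464.6, -0.7, 226.8]
tcp_rot: [-3.141, -0.0, -0.0]
contact_force: [-0.2, -0.2, 0.1]
grip_width: 60.1
[464.58075771  -0.65944988 226.75124127] [-3.14149863e+00 -1.29088191e-04 -3.45130756e-04]
time: 5.25
tool_pos: [464.5, -121.0, 226.7]
tcp_rot: [-3.142, -0.0, -0.001]
contact_force: [-0.8, -0.8, -0.1]
grip_width: 59.5
[ 464.4838409  -120.97913109  226.70447175] [-3.14155178e+00 -2.36469997e-05 -9.14968670e-04]
```

View pics/w2c.png

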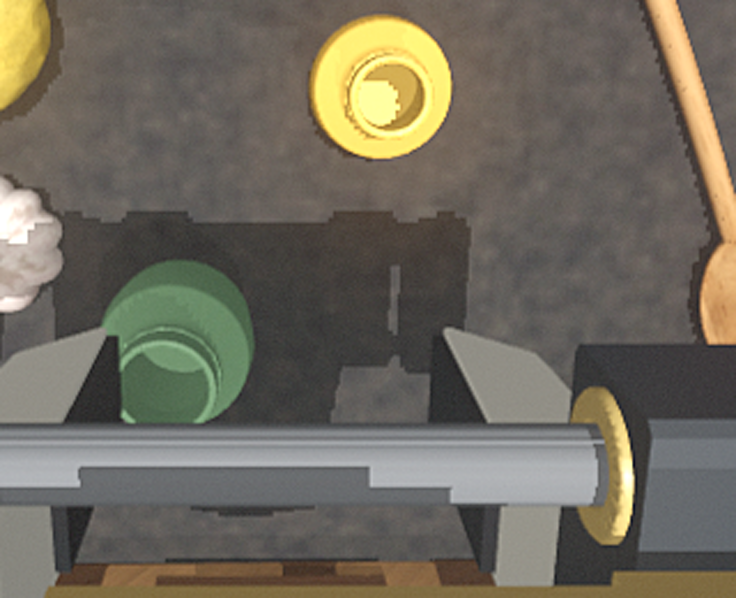

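View pics/w3c.png

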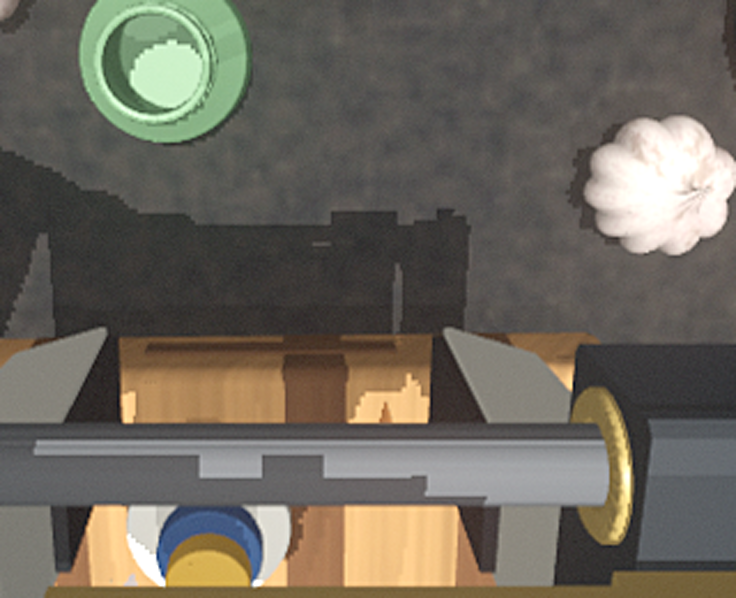

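```bash
python3 - <<'E'
from h import *
np.set_printoptions(precision=1,suppress=True)
o=bot.get_obs()
print(onz('wrist',(267.2,167.8),78,o))
o['tool_pos']=np.array([464.58,-.66,226.75]); print(onz('wrist',(368.9,181.7),66,o))
E
python3 -m inch '[[[0.02,0.25,0,0,0,0,-0.3],[0.04,0.5,0,0,0,0,-0.3],[0.06,0.75,0,0,0,0,-0.3],[0.08,1,0,0,0,0,-0.3],[0.08,1,0,0,0,0,-0.3],[0.08,1,0,0,0,0,-0.3],[0.08,1,0,0,0,0,-0.3],[0.08,1,0,0,0,0,-0.3],[0.08,1,0,0,0,0,-0.3],[0.08,1,0,0,0,0,-0.3]]]'; python3 - <<'E'
from h import *
o,im=snap('wrist','w4'); print(o['tool_pos'],o['tcp_rot'])
cv2.imwrite('pics/w4c.png',cv2.resize(im[140:400,200:520,::-1],None,fx=2.3,fy=2.3,interpolation=2))
E
```

```text
[423.2 -71.8  78. ]
[504.9  36.3  66. ]
time: 6.55
tool_pos: [480.4, -320.7, 226.8]
tcp_rot: [3.142, -0.0, -0.001]
contact_force: [0.6, -0.1, 0.8]
grip_width: 59.3
[ 480.35974621 -320.74256322  226.82132636] [ 3.14155868e+00 -1.47814443e-04 -5.69657103e-04]
```

View pics/w4c.png

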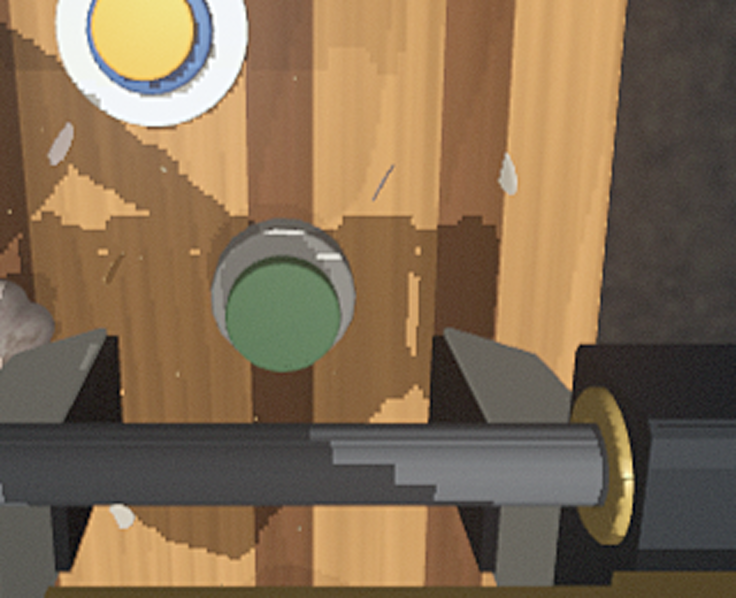

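```bash
python3 - <<'E'
from h import *
np.set_printoptions(precision=1,suppress=True)
o=bot.get_obs()
B=45
for n,p,z in [('g',(323,276.3),B+40),('wt',(323.3,267.8),B+20),('o',(261.7,152.6),B+60),('b',(265.2,154.3),B+40),('w',(266.1,153.5),B+20)]: print(n,onz('wrist',p,z,o))
im=cv2.imread('pics/w4.png'); cv2.imwrite('pics/w4d.png',cv2.resize(im[90:220,200:340],None,fx=4.5,fy=4.5,interpolation=2))
E
```

```text
g [ 482.9 -359.4   85. ]
wt [ 483.3 -358.8   65. ]
o [ 439.2 -259.2  105. ]
b [ 438.9 -261.1   85. ]
w [ 436.9 -261.2   65. ]
```

View pics/w4d.png

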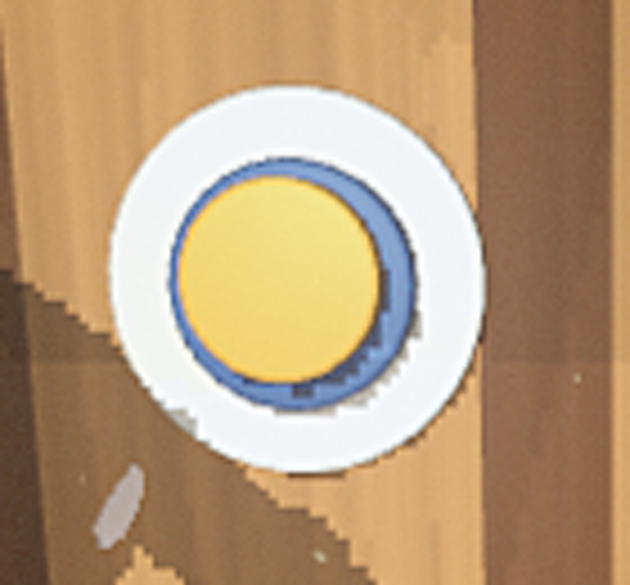

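```bash
python3 -m inch '[[[0.012,0.196,0.1,0,0,0,-0.3],[0.012,0.196,0.35,0,0,0,-0.3],[0.012,0.196,0.6,0,0,0,-0.3],[0.012,0.196,0.72,0,0,0,-0.3],[0.012,0.196,0.764,0,0,0,-0.3],[0.012,0.196,0.764,0,0,0,-0.3],[0.012,0.196,0.764,0,0,0,0.5],[0.012,0.196,0.764,0,0,0,0.5],[0.012,0.196,0.764,0,0,0,0.5],[0.012,0.196,0.764,0,0,0,0.5]]]'; python3 - <<'E'
from h import *
o,im=snap('wrist','w5'); print(o['tool_pos'],o['tcp_rot'])
snap('side','s5')
E
```

```text
time: 7.85
tool_pos: [483.1, -360.6, 75.0]
tcp_rot: [3.14, -0.001, -0.001]
contact_force: [-0.1, 0.6, 6.3]
grip_width: 40.9
[ 483.12755114 -360.59921229   74.96079737] [ 3.14037689e+00 -1.49321708e-03 -1.01276575e-03]
```

View pics/w5.png

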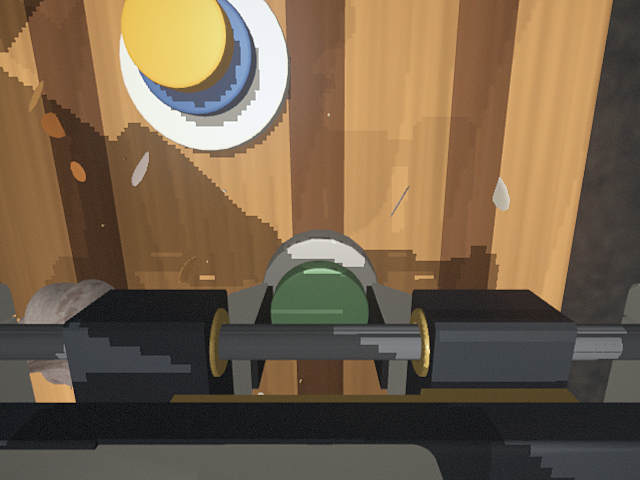

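View pics/s5.png

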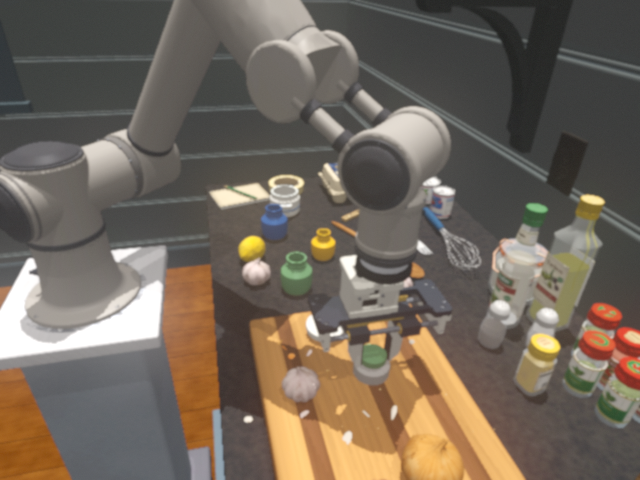

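```bash
python3 -m inch '[[[0,0,-0.12,0,0,0,0.5],[0,0,-0.25,0,0,0,0.5],[0.06,-0.15,-0.25,0,0,0,0.5],[0.12,-0.3,-0.25,0,0,0,0.5],[0.19,-0.4,-0.25,0,0,0,0.5],[0.19,-0.4,-0.25,0,0,0,0.5],[0.19,-0.4,-0.1,0,0,0,0.5],[0.19,-0.4,0.02,0,0,0,0.5],[0.19,-0.4,0.06,0,0,0,0.5],[0.19,-0.4,0.06,0,0,0,0.5]]]'; python3 - <<'E'
from h import *
o,im=snap('wrist','w6'); print(o['tool_pos'],o['tcp_rot'],o['contact_force'])
E
```

```text
time: 9.2
tool_pos: [520.4, -280.7, 61.7]
tcp_rot: [-3.141, 0.001, -0.002]
contact_force: [0.4, 0.4, -0.0]
grip_width: 41.1
[ 520.37213711 -280.68540673   61.7021001 ] [-3.14118486e+00  6.65257195e-04 -1.50661085e-03] [ 0.36441397  0.42562231 -0.00966463]
```

View pics/w6.png

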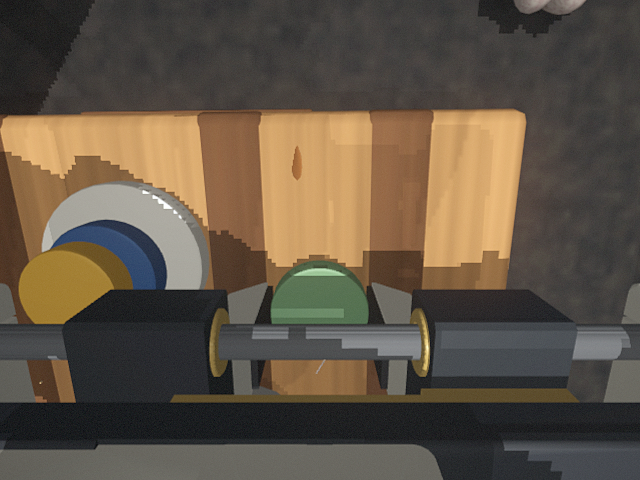

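```bash
python3 -m inch '[[[0,0,0.02,0,0,0,0.5],[0,0,0.034,0,0,0,0.5],[0,0,0.034,0,0,0,0.5],[0,0,0.034,0,0,0,-0.3],[0,0,0.034,0,0,0,-0.3],[0,0,0.034,0,0,0,-0.3],[0,0,-0.1,0,0,0,-0.6],[-0.06,0.15,-0.25,0,0,0,-0.6],[-0.187,0.394,-0.25,0,0,0,-0.6],[-0.187,0.394,-0.25,0,0,0,-0.6]]]'; python3 - <<'E'
from h import *
o,im=snap('wrist','w7'); print(o['tool_pos'],o['tcp_rot'],o['contact_force'])
E
```

```text
time: 10.5
tool_pos: [481.8, -362.2, 112.3]
tcp_rot: [3.14, -0.001, -0.005]
contact_force: [-0.1, -0.1, -0.1]
grip_width: 73.5
[ 481.78910887 -362.17777947  112.32688551] [ 3.14005958e+00 -6.23601817e-04 -5.13564476e-03] [-0.08371238 -0.07445029 -0.13440267]
```

View pics/w7.png

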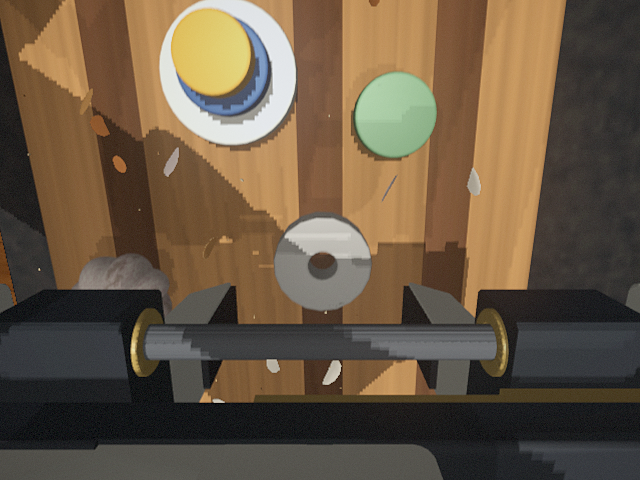

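```bash
python3 - <<'E'
from h import *
np.set_printoptions(precision=1,suppress=True)
o=bot.get_obs()
print(onz('wrist',(323,262),65,o),onz('wrist',(396,113),65,o),o['tool_pos'],o['tcp_rot'])
im=cv2.imread('pics/w7.png'); cv2.imwrite('pics/w7d.png',cv2.resize(im[200:320,260:390],None,fx=4.5,fy=4.5,interpolation=2))
E
```

```text
[ 484.  -355.6   65. ] [ 521.1 -276.8   65. ] [ 482.4 -360.2  111.9] [-3.1 -0.  -0. ]
```

View pics/w7d.png

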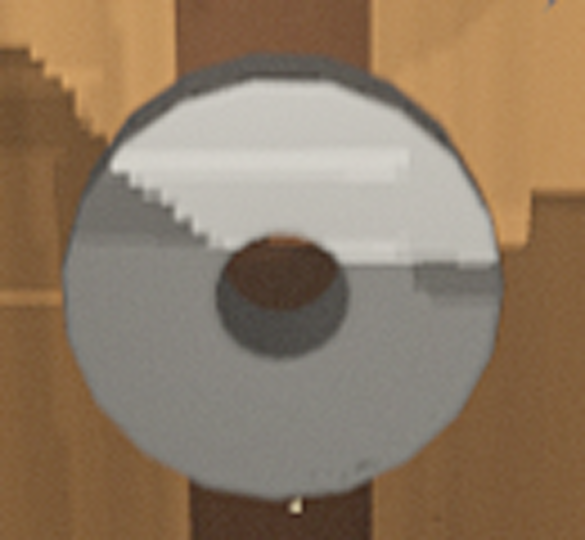

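```bash
python3 -m inch '[[[0,0,0.12,0,0,0,-0.6],[0,0,0.22,0,0,0,-0.6],[0,0,0.275,0,0,0,-0.6],[0,0,0.275,0,0,0,-0.6],[0,0,0.275,0,0,0,0.3],[0,0,0.275,0,0,0,0.3],[0,0,0.275,0,0,0,0.3],[0,0,0.275,0,0,0,0.3],[0,0,0.2,0,0,0,0.3],[0,0,0.0,0,0,0,0.3]]]'; python3 - <<'E'
from h import *
o,im=snap('wrist','w8'); print(o['tool_pos'],o['tcp_rot'],o['contact_force'])
snap('side','s8')
im=cv2.imread('pics/s8.png'); cv2.imwrite('pics/s8d.png',cv2.resize(im[260:420,280:480],None,fx=3.7,fy=3.7,interpolation=2))
E
```

```text
time: 11.8
tool_pos: [482.0, -358.0, 111.0]
tcp_rot: [-3.138, 0.004, -0.001]
contact_force: [1.1, 0.1, -0.3]
grip_width: 54.1
[ 482.04207624 -358.03343887  110.97663137] [-3.13801785e+00  3.71639014e-03 -1.08570012e-03] [ 1.09647208  0.06372719 -0.32939958]
```

View pics/w8.png

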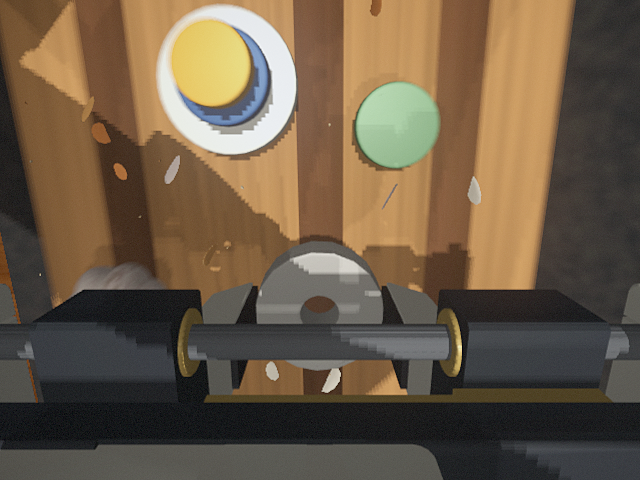

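View pics/s8d.png

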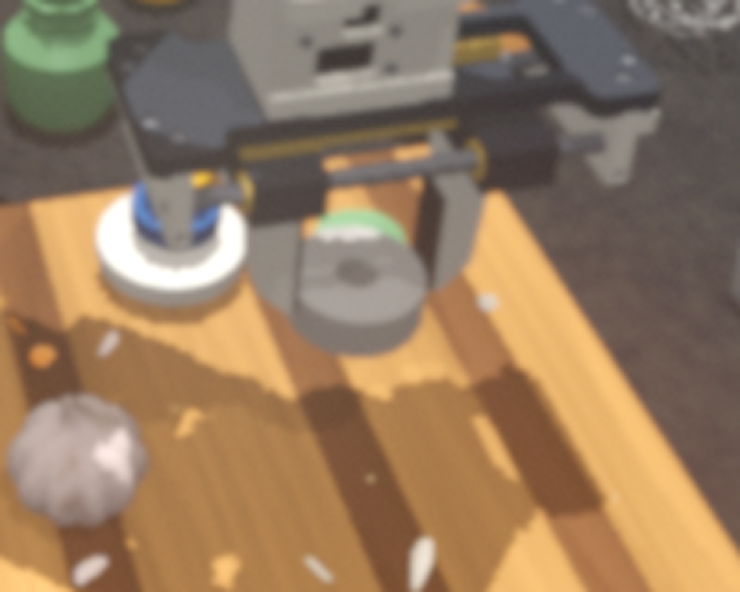

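```bash
python3 -m inch '[[[0,0,-0.12,0,0,0,0.3],[0,0,-0.25,0,0,0,0.3],[0,-0.1,-0.25,0,0,0,0.3],[0,-0.25,-0.25,0,0,0,0.3],[0,-0.4,-0.25,0,0,0,0.3],[0,-0.55,-0.25,0,0,0,0.3],[0,-0.7,-0.25,0,0,0,0.3],[0,-0.85,-0.25,0,0,0,0.3],[0,-1,-0.25,0,0,0,0.3],[0,-1,-0.25,0,0,0,0.3]]]'
python3 -m inch '[[[0,-0.1,0,0,0,0,0.3],[0,-0.2,0,0,0,0,0.3],[0,-0.3,0,0,0,0,0.3],[0,-0.4,0,0,0,0,0.3],[0,-0.5,0,0,0,0,0.3],[0,-0.6,0,0,0,0,0.3],[0,-0.7,0,0,0,0,0.3],[0,-0.8,0,0,0,0,0.3],[0,-0.9,0,0,0,0,0.3],[0,-1,0,0,0,0,0.3]]]'
python3 -m inch '[[[0,-0.1,0,0,0,0,0.3],[0,-0.2,0,0,0,0,0.3],[-0.03,-0.3,0,0,0,0,0.3],[-0.06,-0.4,0,0,0,0,0.3],[-0.09,-0.5,0,0,0,0,0.3],[-0.13,-0.6,0,0,0,0,0.3],[-0.13,-0.7,0,0,0,0,0.3],[-0.13,-0.8,0,0,0,0,0.3],[-0.13,-0.9,0,0,0,0,0.3],[-0.13,-1,0,0,0,0,0.3]]]'
python3 - <<'E'
from h import *
o,im=snap('wrist','w9'); print(o['tool_pos'],o['tcp_rot'],o['contact_force'],o['grip_width'])
E
```

```text
time: 13.15
tool_pos: [482.1, -155.7, 160.6]
tcp_rot: [-3.14, 0.003, 0.002]
contact_force: [0.9, 0.0, -1.7]
grip_width: 54.2
time: 14.4
tool_pos: [483.1, 42.4, 161.7]
tcp_rot: [-3.141, 0.0, -0.001]
contact_force: [-0.4, -0.3, -1.8]
grip_width: 54.2
time: 15.65
tool_pos: [457.2, 242.2, 161.7]
tcp_rot: [-3.142, 0.0, -0.001]
contact_force: [-0.4, -0.5, -1.4]
grip_width: 54.5
[457.18691857 242.23786442 161.72483027] [-3.14153840e+00  4.53926911e-04 -9.59202027e-04] [-0.44984842 -0.50502355 -1.42613203] 54.52030028381236
```

View pics/w9.png

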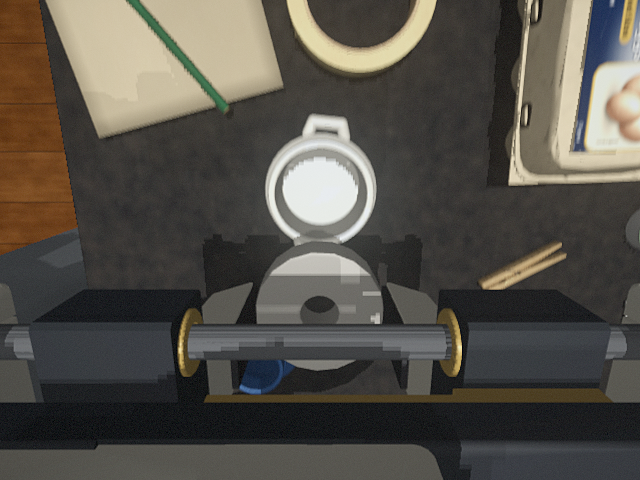

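```bash
python3 - <<'E'
import cv2
im=cv2.imread('pics/w9.png'); cv2.imwrite('pics/w9d.png',cv2.resize(im[120:380,240:400],None,fx=4,fy=4,interpolation=2)[:600]);cv2.imwrite('pics/w9e.png',cv2.resize(im[230:380,240:400],None,fx=4,fy=4,interpolation=2)[:600])
E
```

```text
(no output)
```

View pics/w9d.png

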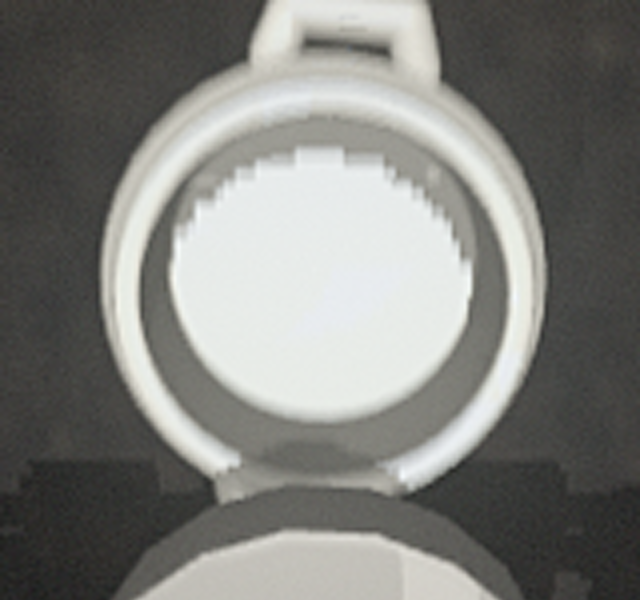

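View pics/w9e.png

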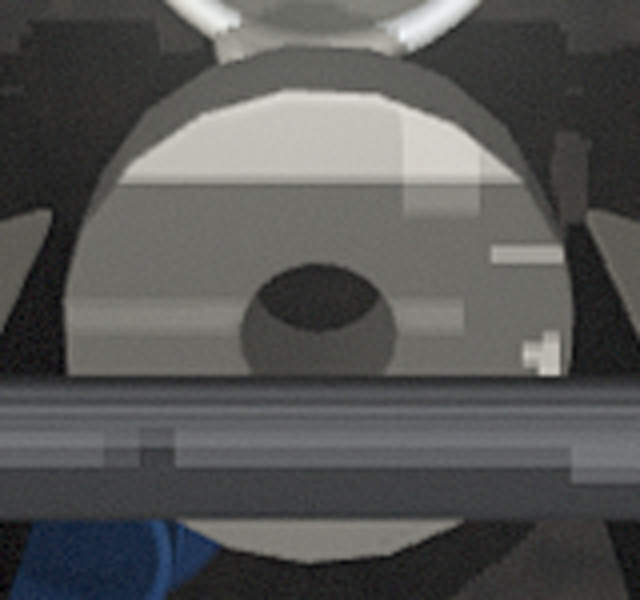

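```bash
cat >> h.py <<'E'
def proj(X,o):
    c=bot.camera_params('wrist'); R=Ro.from_euler('xyz',o['tcp_rot']).as_matrix(); T=c['T_tool_cam']
    p=(np.asarray(X)-o['tool_pos'])@R; p=(p-T[:3,3])@T[:3,:3]
    return np.c_[c['fx']*p[:,0]/p[:,2]+c['cx'],c['fy']*p[:,1]/p[:,2]+c['cy']]
def ext(x,y,z,r,o):
    a=np.linspace(0,2*np.pi,400); q=proj(np.c_[x+r*np.cos(a),y+r*np.sin(a),0*a+z],o)
    return q[:,0].min(),q[:,0].max(),q[:,1].min(),q[:,1].max()
E
python3 - <<'E'
from h import *
from scipy.optimize import least_squares
o=bot.get_obs()
print(o['tool_pos'])
# crock: inner x 140..507,ytop 110 ; outer 115..533, ytop 78
m=np.array([140,507,115,533])/4+240; my=np.array([110,78])/4+120
def f(p):
    a=ext(p[0],p[1],62,31,o);b=ext(p[0],p[1],62,35.5,o)
    return [a[0]-m[0],a[1]-m[1],b[0]-m[2],b[1]-m[3],a[2]-my[0],b[2]-my[1]]
s=least_squares(f,[457,275],diff_step=1e-4); print(s.x,s.fun)
w=np.array([64/4+240,573/4+240,90/4+230,563/4+230])
s=least_squares(lambda p:np.array(ext(*p,28,o))-w,[457,242,169],diff_step=1e-4); print(s.x,s.fun)
E
```

```text
[457.32789375 244.24924278 161.84099484]
[457.96081797 279.24999848] [-0.26296734  0.38738499 -0.72749364  0.60292993 -0.38170598  0.44230762]
[457.01254878 241.26279037 165.6231649 ] [-0.36413236  0.36392253  0.37994656 -0.41485163]
```

```bash
python3 - <<'E'
from h import *
print(bot.get_obs()['tool_pos'],bot.get_obs()['time'])
o,im=snap('wrist','w10'); print(o['tool_pos'],o['time'],bot.get_obs()['tool_pos'])
a=cv2.imread('pics/w9.png'); d=cv2.absdiff(a[...,::-1],im); print(d.mean())
cv2.imwrite('pics/w10d.png',cv2.resize(im[120:380,240:400,::-1],None,fx=4,fy=4,interpolation=2)[:600]);cv2.imwrite('pics/w10e.png',cv2.resize(im[230:380,240:400,::-1],None,fx=4,fy=4,interpolation=2)[:600])
E
```

```text
[457.32789375 244.24924278 161.84099484] 15.7
[457.32789375 244.24924278 161.84099484] 15.7 [457.3860585  242.9805457  161.74773011]
8.035875651041666
```

View pics/w10d.png

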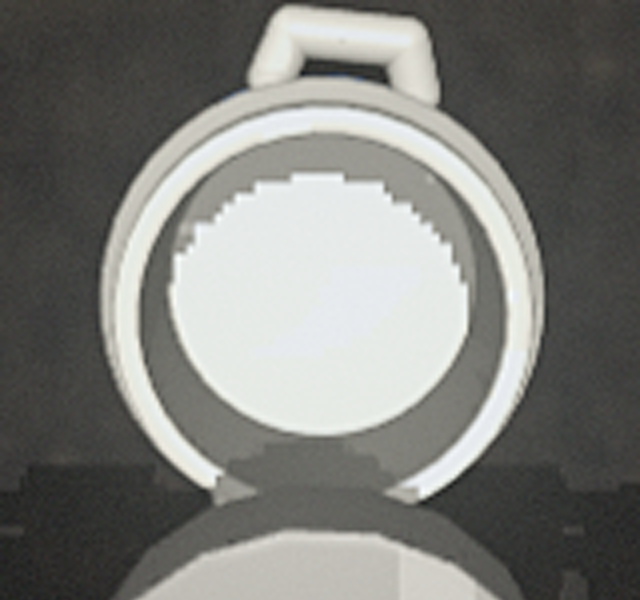

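View pics/w10e.png

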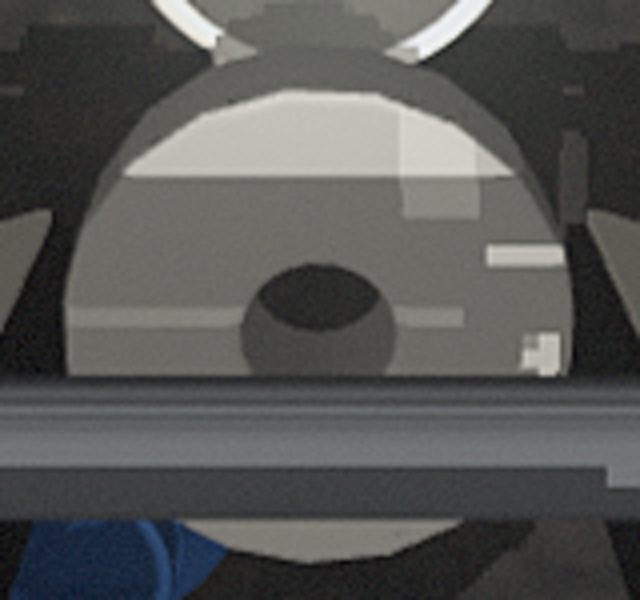

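```bash
python3 - <<'E'
from h import *
from scipy.optimize import least_squares
o=bot.get_obs(); print(o['tool_pos'],o['tcp_rot'])
o['tool_pos']=np.array([457.33,244.25,161.84])
m=np.array([139,506,114,533])/4+240; my=np.array([130,104])/4+120
def f(p):
    a=ext(p[0],p[1],62,31,o);b=ext(p[0],p[1],62,35.5,o)
    return [a[0]-m[0],a[1]-m[1],b[0]-m[2],b[1]-m[3],a[2]-my[0],b[2]-my[1]]
s=least_squares(f,[457,275],diff_step=1e-4); print(s.x,s.fun)
w=np.array([64/4+240,573/4+240,90/4+230,563/4+230])
s=least_squares(lambda p:np.array(ext(*p,28,o))-w,[457,242,169],diff_step=1e-4); print(s.x,s.fun)
E
```

```text
[457.3860585  242.9805457  161.74773011] [-3.14097562e+00 -1.33061884e-06  9.12079291e-04]
[457.78812167 275.542837  ] [-0.03614025  0.2853234  -0.47603746  0.22685808  0.32978437 -0.29324823]
[457.0174992  241.27841481 165.65734024] [-0.37785737  0.37766024  0.39439916 -0.43077563]
```

```bash
python3 -m inch '[[[0,-0.05,0,0,0,0,0.3],[0,-0.12,0,0,0,0,0.3],[0.003,-0.183,0.1,0,0,0,0.3],[0.003,-0.183,0.2,0,0,0,0.3],[0.003,-0.183,0.3,0,0,0,0.3],[0.003,-0.183,0.36,0,0,0,0.3],[0.003,-0.183,0.4,0,0,0,0.3],[0.003,-0.183,0.4,0,0,0,0.3],[0.003,-0.183,0.4,0,0,0,0.3],[0.003,-0.183,0.4,0,0,0,0.3]]]'; python3 - <<'E'
from h import *
o,im=snap('wrist','w11'); print(o['tool_pos'],o['tcp_rot'])
o,s=snap('side','s11'); print(o['tool_pos'],o['contact_force'])
cv2.imwrite('pics/w11d.png',cv2.resize(im[200:400,220:420,::-1],None,fx=3,fy=3,interpolation=2))
cv2.imwrite('pics/s11d.png',cv2.resize(s[150:250,240:340,::-1],None,fx=6,fy=6,interpolation=2))
o,s=snap('scene','c11'); print(o['tool_pos'],o['contact_force'])
cv2.imwrite('pics/c11d.png',cv2.resize(s[190:270,160:280,::-1],None,fx=6,fy=6,interpolation=2))
E
```

```text
time: 17.0
tool_pos: [458.8, 277.7, 82.5]
tcp_rot: [-3.141, -0.001, -0.001]
contact_force: [-0.1, 0.3, -0.6]
grip_width: 53.9
[458.84489889 277.73442403  82.53820473] [-3.14105948e+00 -1.14197782e-03 -1.06884115e-03]
[458.76425403 277.72143376  82.45010927] [-0.76024403  0.54742495 -1.88633251]
[458.71765518 277.67449895  82.36988695] [-0.80483198  0.00117831 -0.26825396]
```

View pics/w11d.png

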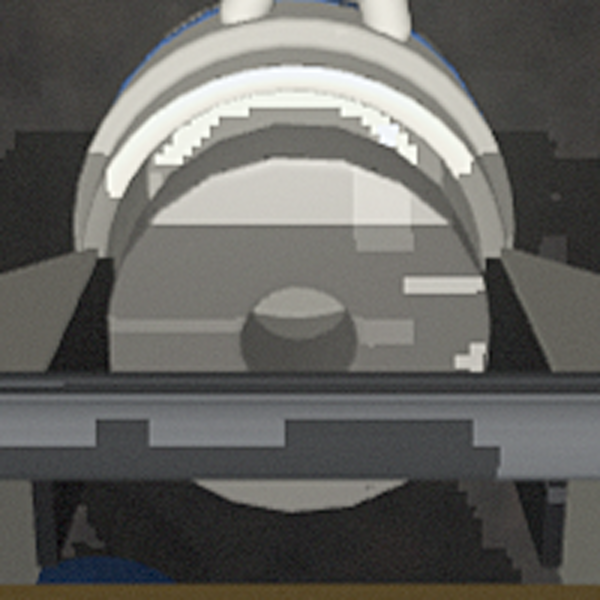

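View pics/s11d.png

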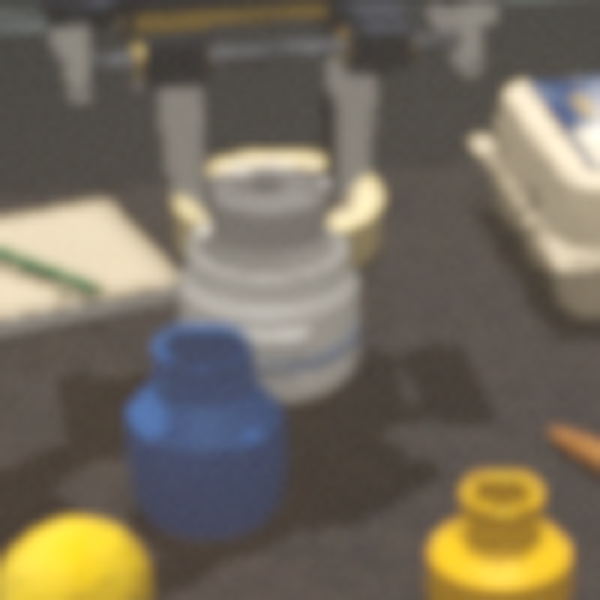

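View pics/c11d.png

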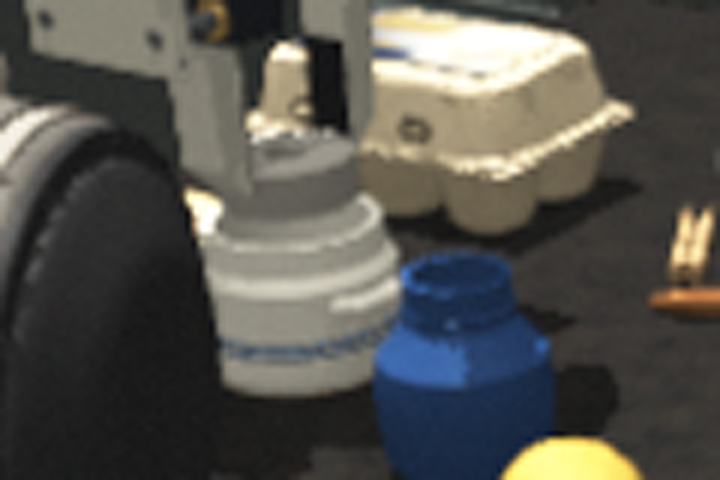

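```bash
python3 - <<'E'
from h import *
from scipy.optimize import least_squares
o=bot.get_obs()
w=np.array([108/3+220,490/3+220,157/3+200,512/3+200])
s=least_squares(lambda p:np.array(ext(*p,28,o))-w,[457,277,89],diff_step=1e-4); print(s.x,s.fun)
for y in (273,275,277,279,281):
    print(y,[ (ext(458,y,62,r,o)[2]-200)*3 for r in (31,35.5)])
# bright rim left/right at crop y~190(107..) ,y 170 (473)
im=cv2.imread('pics/w11.png')
for (x,y,r) in [(457.8,275.5,31),(457.8,275.5,35.5)]:
    a=np.linspace(0,2*np.pi,200); q=proj(np.c_[x+r*np.cos(a),y+r*np.sin(a),0*a+62],o)
    for p in q: cv2.circle(im,tuple(int(v) for v in np.round(p)),0,(0,0,255),-1)
x,y,z=s.x
q=proj(np.c_[x+28*np.cos(a),y+28*np.sin(a),0*a+z-20],o)
for p in q: cv2.circle(im,tuple(int(v) for v in np.round(p)),0,(0,255,0),-1)
cv2.imwrite('pics/w11o.png',cv2.resize(im[200:400,220:420],None,fx=3,fy=3,interpolation=0))
E
```

```text
[458.33400406 274.79229789  86.17337935] [-0.38087753  0.38068809  0.3975402  -0.4342757 ]
273 [np.float64(107.68729370966554), np.float64(80.09926841932736)]
275 [np.float64(95.470172653351), np.float64(67.72157249081619)]
277 [np.float64(83.18207207789331), np.float64(55.27149101867036)]
279 [np.float64(70.82237161168362), np.float64(42.7483871679525)]
281 [np.float64(58.39044363246825), np.float64(30.151616611407974)]
```

View pics/w11o.png

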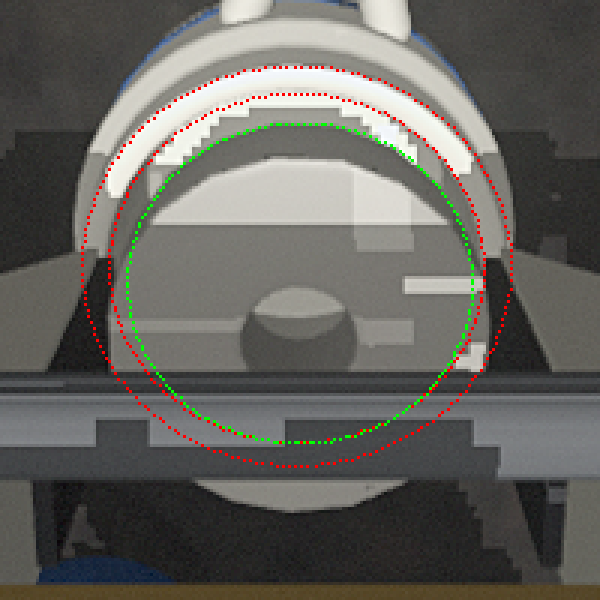

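```bash
python3 -m inch '[[[-0.002,-0.003,0,0,0,0,0.3],[-0.002,-0.003,0.02,0,0,0,0.3],[-0.002,-0.003,0.04,0,0,0,0.3],[-0.002,-0.003,0.06,0,0,0,0.3],[-0.002,-0.003,0.075,0,0,0,0.3],[-0.002,-0.003,0.09,0,0,0,0.3],[-0.002,-0.003,0.09,0,0,0,0.3],[-0.002,-0.003,0.09,0,0,0,0.3],[-0.002,-0.003,0.09,0,0,0,0.3],[-0.002,-0.003,0.09,0,0,0,0.3]]]'; python3 - <<'E'
from h import *
o,im=snap('wrist','w12'); print(o['tool_pos'],o['tcp_rot'],o['contact_force'],o['moment'])
cv2.imwrite('pics/w12d.png',cv2.resize(im[200:400,220:420,::-1],None,fx=3,fy=3,interpolation=2))
E
```

```text
time: 18.4
tool_pos: [458.1, 278.2, 64.0]
tcp_rot: [-3.141, -0.0, -0.001]
contact_force: [-1.0, 0.1, -1.4]
grip_width: 54.3
[458.13949833 278.23643842  64.04749621] [-3.14141398e+00 -2.47456737e-04 -1.00677445e-03] [-0.9566695   0.11091025 -1.36550133] [-0.10365299  0.11366223  0.04480603]
```

View pics/w12d.png

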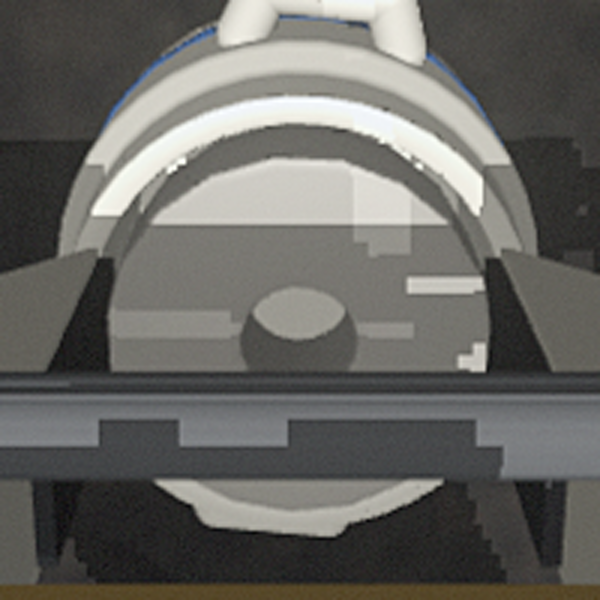

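```bash
python3 -m inch '[[[0,0,0,0,0,0,-0.6],[0,0,0,0,0,0,-0.6],[0,0,0,0,0,0,-0.6],[0,0,0,0,0,0,-0.6],[0,0,0,0,0,0,-0.6],[0,0,-0.15,0,0,0,-0.6],[0,0,-0.4,0,0,0,-0.6],[0,0.2,-0.6,0,0,0,-0.6],[0,0.2,-0.6,0,0,0,-0.6],[0,0.2,-0.6,0,0,0,-0.6]]]'; python3 - <<'E'
from h import *
o,im=snap('wrist','w13'); print(o['tool_pos'],o['tcp_rot'],o['contact_force'],o['moment'])
cv2.imwrite('pics/w13d.png',cv2.resize(im[100:300,220:420,::-1],None,fx=3,fy=3,interpolation=2))
E
```

```text
time: 19.7
tool_pos: [457.7, 238.2, 183.5]
tcp_rot: [-3.141, 0.001, -0.002]
contact_force: [0.2, 0.6, -0.3]
grip_width: 73.4
[457.7227776  238.1907431  183.51100241] [-3.14141531e+00  5.57645687e-04 -1.57436731e-03] [ 0.18403243  0.55080432 -0.26705664] [-0.04475466  0.09428697 -0.01960489]
```

View pics/w13d.png

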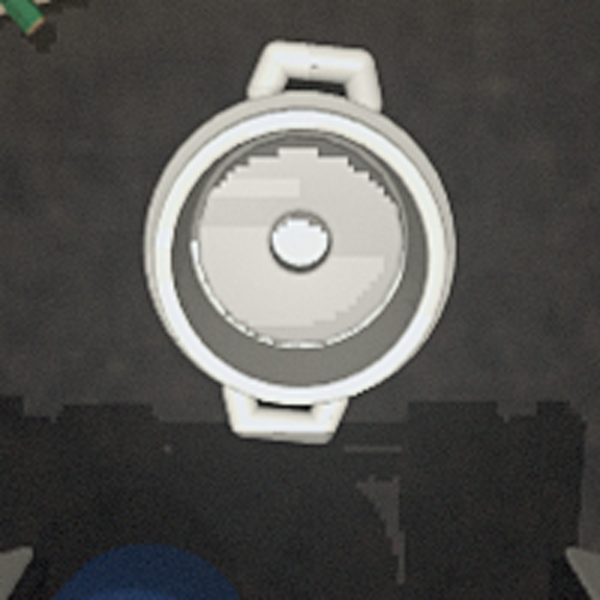

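```bash
python3 -m inch '[[[0.03,0.2,0,0,0,0,-0.6],[0.06,0.4,0,0,0,0,-0.3],[0.1,0.6,0,0,0,0,-0.3],[0.13,0.8,0,0,0,0,-0.3],[0.15,1,0,0,0,0,-0.3],[0.15,1,0,0,0,0,-0.3],[0.15,1,0,0,0,0,-0.3],[0.15,1,0,0,0,0,-0.3],[0.15,1,0,0,0,0,-0.3],[0.15,1,0,0,0,0,-0.3]]]'; python3 -m inch '[[[0.03,0.2,0,0,0,0,-0.3],[0.06,0.4,0,0,0,0,-0.3],[0.1,0.6,0,0,0,0,-0.3],[0.13,0.8,0,0,0,0,-0.3],[0.16,1,0,0,0,0,-0.3],[0.16,1,0,0,0,0,-0.3],[0.16,1,0,0,0,0,-0.3],[0.16,1,0,0,0,0,-0.3],[0.16,1,0,0,0,0,-0.3],[0.16,1,0,0,0,0,-0.3]]]';  python3 -m inch '[[[0,0.2,0,0,0,0,-0.3],[0,0.4,0,0,0,0,-0.3],[0,0.59,0.1,0,0,0,-0.3],[0,0.59,0.2,0,0,0,-0.3],[0,0.59,0.2,0,0,0,-0.3],[0,0.59,0.2,0,0,0,-0.3],[0,0.59,0.2,0,0,0,-0.3],[0,0.59,0.2,0,0,0,-0.3],[0,0.59,0.2,0,0,0,-0.3],[0,0.59,0.2,0,0,0,-0.3]]]'; python3 - <<'E'
from h import *
o,im=snap('wrist','w14'); print(o['tool_pos'],o['tcp_rot'])
E
```

```text
time: 21.0
tool_pos: [487.8, 38.7, 183.9]
tcp_rot: [-3.141, -0.0, 0.0]
contact_force: [-0.2, 0.4, 0.3]
grip_width: 59.8
time: 22.25
tool_pos: [519.7, -161.3, 184.0]
tcp_rot: [3.142, -0.0, -0.0]
contact_force: [0.4, 0.0, 0.4]
grip_width: 59.8
time: 23.5
tool_pos: [519.6, -279.8, 144.0]
tcp_rot: [3.142, -0.0, -0.001]
contact_force: [1.0, 0.5, 0.1]
grip_width: 59.7
[ 519.59344039 -279.80405304  144.02421441] [ 3.14155748e+00 -2.34760257e-04 -8.88633165e-04]
```

View pics/w14.png

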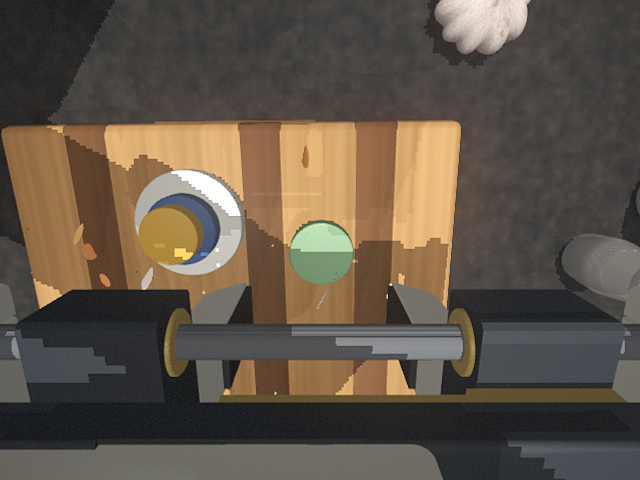

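```bash
python3 - <<'E'
from h import *
from scipy.optimize import least_squares
o=bot.get_obs()
im=cv2.imread('pics/w14.png'); hsv=cv2.cvtColor(im,cv2.COLOR_BGR2HSV)
m=cv2.inRange(hsv,(45,40,60),(85,255,255)); m[:200]=0;m[295:]=0
ys,xs=np.where(m); print(xs.min(),xs.max(),ys.min(),ys.max())
w=np.array([290,353,220,284.5])
s=least_squares(lambda p:np.array(ext(p[0],p[1],65,21,o))-w,[520,-280],diff_step=1e-4); print(s.x,s.fun)
E
```

```text
290 353 221 283
[ 520.47960484 -279.51322764] [-1.17633994  1.17634605  0.90750323 -0.93529105]
```

```bash
python3 -m inch '[[[0.005,0,0.2,0,0,0,-0.3],[0.005,0,0.35,0,0,0,-0.3],[0.005,0,0.445,0,0,0,-0.3],[0.005,0,0.445,0,0,0,-0.3],[0.005,0,0.445,0,0,0,0.5],[0.005,0,0.445,0,0,0,0.5],[0.005,0,0.445,0,0,0,0.5],[0.005,0,0.445,0,0,0,0.5],[0.005,0,0.3,0,0,0,0.5],[0.005,0,0.0,0,0,0,0.5]]]'; python3 -m inch '[[[-0.05,-0.1,0,0,0,0,0.5],[-0.1,-0.25,0,0,0,0,0.5],[-0.2,-0.4,0,0,0,0,0.5],[-0.3,-0.55,0,0,0,0,0.5],[-0.4,-0.7,0,0,0,0,0.5],[-0.49,-0.8,0,0,0,0,0.5],[-0.49,-0.85,0,0,0,0,0.5],[-0.49,-0.85,0,0,0,0,0.5],[-0.49,-0.85,0,0,0,0,0.5],[-0.49,-0.85,0,0,0,0,0.5]]]'; python3 - <<'E'
from h import *
o,im=snap('wrist','w15'); print(o['tool_pos'],o['tcp_rot'],o['contact_force'])
cv2.imwrite('pics/w15d.png',cv2.resize(im[160:360,220:420,::-1],None,fx=3,fy=3,interpolation=2))
E
```

```text
time: 24.8
tool_pos: [518.9, -278.8, 142.2]
tcp_rot: [-3.138, 0.006, -0.001]
contact_force: [1.7, -0.4, -0.4]
grip_width: 40.7
time: 26.05
tool_pos: [423.1, -110.4, 143.8]
tcp_rot: [3.142, -0.0, -0.002]
contact_force: [0.5, 1.1, -1.3]
grip_width: 40.8
[ 423.11145852 -110.36047495  143.77747924] [ 3.14155753e+00 -9.12954877e-05 -1.57924791e-03] [ 0.45131767  1.11762811 -1.25327404]
```

View pics/w15d.png

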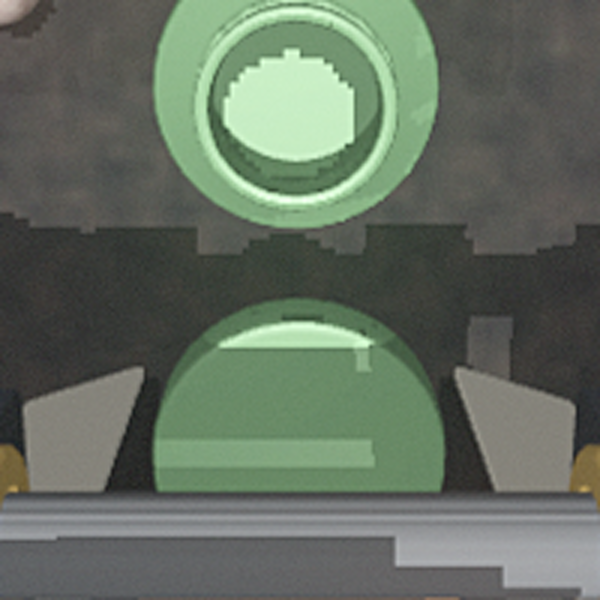

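```bash
python3 - <<'E'
from h import *
from scipy.optimize import least_squares
o=bot.get_obs(); print(o['tool_pos'])
w=np.array([194/3+220,397/3+220,6/3+160,208/3+160])
s=least_squares(lambda p:np.array(ext(p[0],p[1],78,20,o))-w,[423,-72],diff_step=1e-4); print('jar',s.x,s.fun)
w=np.array([154/3+220,444/3+220,322/3+160])
s=least_squares(lambda p:np.array(ext(*p,21,o))[:3]-w,[423,-110,154],diff_step=1e-4); print('lid',s.x,s.fun)
E
```

```text
[ 422.97409228 -110.25937543  143.74838756]
jar [422.09630806 -71.64521486] [-0.46517146  0.46502245 -0.51847173  0.59316772]
lid [ 422.67602263 -112.25587338  148.56989382] [-5.68434189e-13  5.11590770e-13  1.42108547e-12]
```

```bash
python3 -m inch '[[[-0.003,-0.1,0,0,0,0,0.5],[-0.003,-0.199,0.05,0,0,0,0.5],[-0.003,-0.199,0.15,0,0,0,0.5],[-0.003,-0.199,0.22,0,0,0,0.5],[-0.003,-0.199,0.26,0,0,0,0.5],[-0.003,-0.199,0.28,0,0,0,0.5],[-0.003,-0.199,0.3,0,0,0,0.5],[-0.003,-0.199,0.31,0,0,0,0.5],[-0.003,-0.199,0.315,0,0,0,0.5],[-0.003,-0.199,0.315,0,0,0,0.5]]]'; python3 - <<'E'
from h import *
o,im=snap('wrist','w16'); print(o['tool_pos'],o['tcp_rot'],o['contact_force'],o['moment'])
cv2.imwrite('pics/w16d.png',cv2.resize(im[160:360,220:420,::-1],None,fx=3,fy=3,interpolation=2))
o,s=snap('side','s16'); print(o['tool_pos'],o['contact_force'])
cv2.imwrite('pics/s16d.png',cv2.resize(s[210:310,240:340,::-1],None,fx=6,fy=6,interpolation=2))
E
```

```text
time: 27.35
tool_pos: [422.2, -70.0, 81.0]
tcp_rot: [3.142, -0.0, -0.001]
contact_force: [0.5, 0.4, -1.9]
grip_width: 41.1
[422.2423992  -70.00233921  81.04334005] [ 3.14157631e+00 -3.64616028e-04 -1.01160999e-03] [ 0.46436435  0.42863546 -1.88001693] [-0.06963823  0.074116   -0.01287101]
[422.25939709 -69.98760233  81.06936165] [-0.24548984  0.85257394 -0.81277741]
```

View pics/w16d.png

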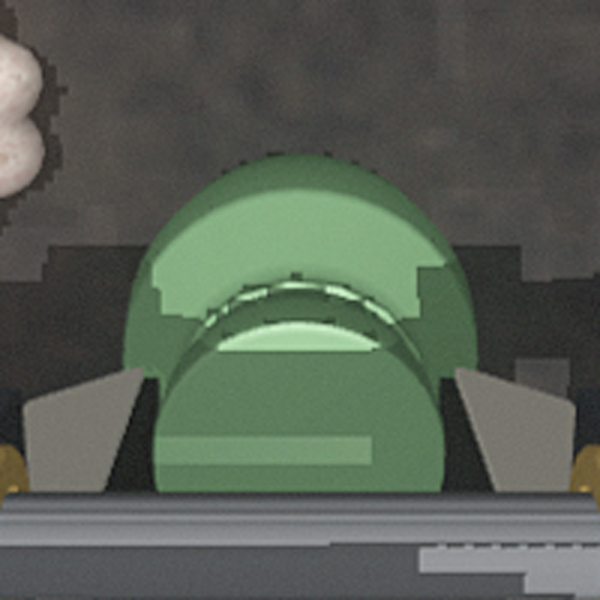

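View pics/s16d.png

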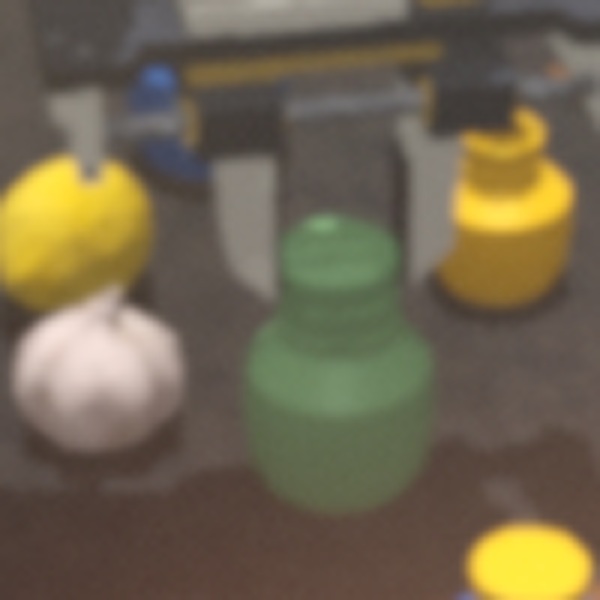

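```bash
python3 -m inch '[[[0,0,0.006,0,0,0,0.5],[0,0,0.006,0,0,0,0.5],[0,0,0.006,0,0,0,-0.2],[0,0,0.006,0,0,0,-0.2],[0,0,0.006,0,0,0,-0.2],[0,0,0.006,0,0,0,-0.2],[0,0,-0.15,0,0,0,-0.3],[0,0,-0.35,0,0,0,-0.3],[0,0.25,-0.35,0,0,0,-0.3],[0,0.25,-0.35,0,0,0,-0.3]]]'; python3 - <<'E'
from h import *
o,im=snap('wrist','w17'); print(o['tool_pos'],o['tcp_rot'],o['contact_force'],o['moment'])
cv2.imwrite('pics/w17d.png',cv2.resize(im[60:260,220:420,::-1],None,fx=3,fy=3,interpolation=2))
o,s=snap('side','s17'); 
cv2.imwrite('pics/s17d.png',cv2.resize(s[210:310,240:340,::-1],None,fx=6,fy=6,interpolation=2))
E
```

```text
time: 28.7
tool_pos: [422.5, -122.2, 151.3]
tcp_rot: [3.14, -0.002, -0.004]
contact_force: [0.4, 0.4, -0.1]
grip_width: 59.9
[ 422.51979152 -122.18670437  151.31285677] [ 3.14044476e+00 -1.52997209e-03 -3.97794092e-03] [ 0.39957081  0.38784723 -0.12836852] [-0.06580482  0.02685808 -0.01873478]
```

View pics/w17d.png

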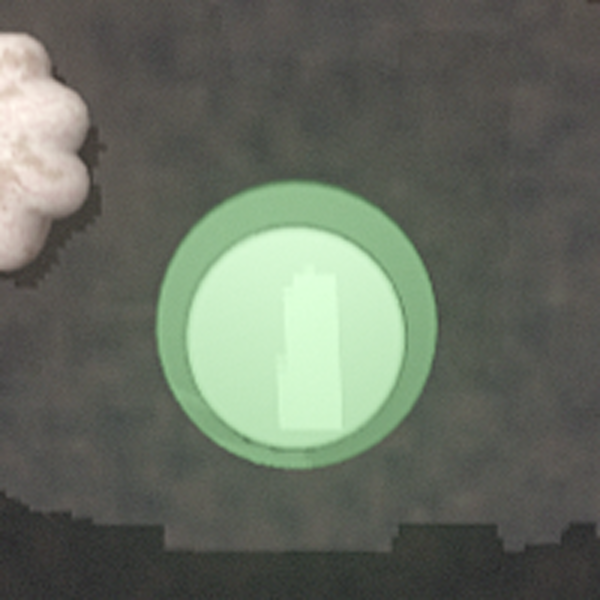

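View pics/s17d.png

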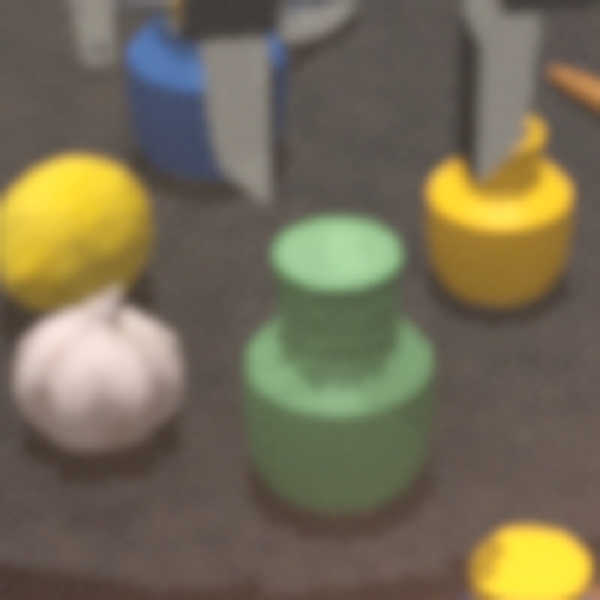

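```bash
python3 -m inch '[[[0.02,0.2,0,0,0,0,-0.3],[0.05,0.4,0,0,0,0,-0.3],[0.084,0.6,0,0,0,0,-0.3],[0.084,0.693,0,0,0,0,-0.3],[0.084,0.693,0,0,0,0,-0.3],[0.084,0.693,0,0,0,0,-0.3],[0.084,0.693,0.1,0,0,0,-0.3],[0.084,0.693,0.2,0,0,0,-0.3],[0.084,0.693,0.28,0,0,0,-0.3],[0.084,0.693,0.28,0,0,0,-0.3]]]'; python3 - <<'E'
from h import *
o,im=snap('wrist','w18'); print(o['tool_pos'],o['tcp_rot'],o['contact_force'],o['moment'])
E
```

```text
time: 30.05
tool_pos: [438.1, -256.7, 94.2]
tcp_rot: [-3.14, 0.002, 0.0]
contact_force: [-0.9, -0.9, -0.1]
grip_width: 59.8
[ 438.1320783  -256.73455663   94.15067107] [-3.13954403e+00  2.08268189e-03  3.18780717e-04] [-0.87050181 -0.91575853 -0.10809934] [-0.14082331  0.05840963 -0.0197529 ]
```

View pics/w18.png

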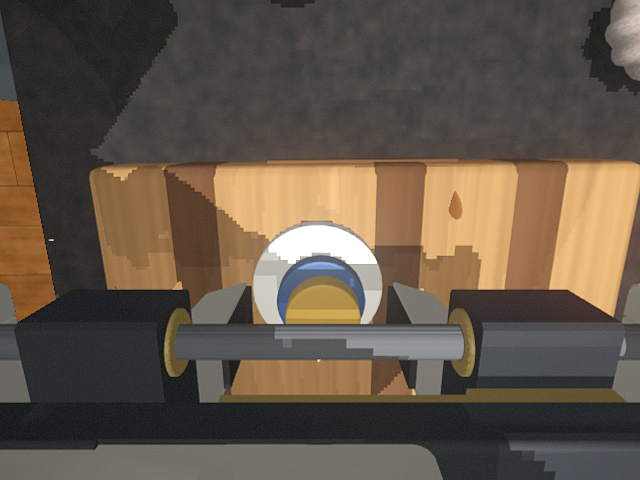

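```bash
python3 -m inch '[[[0.006,-0.005,0,0,0,0,-0.3],[0.006,-0.005,0,0,0,0,0.7],[0.006,-0.005,0,0,0,0,0.7],[0.006,-0.005,0,0,0,0,0.7],[0.006,-0.005,0,0,0,0,0.7],[0.006,-0.005,0,0,0,0,0.7],[0.006,-0.005,-0.1,0,0,0,0.7],[0.006,-0.005,-0.25,0,0,0,0.7],[0.006,-0.005,-0.25,0,0,0,0.7],[0.006,-0.005,-0.25,0,0,0,0.7]]]'; python3 - <<'E'
from h import *
o,im=snap('wrist','w19'); print(o['tool_pos'],o['tcp_rot'],o['contact_force'],o['moment'])
E
```

```text
time: 31.35
tool_pos: [439.5, -257.2, 144.1]
tcp_rot: [-3.141, 0.001, -0.001]
contact_force: [0.5, -0.2, -1.0]
grip_width: 30.9
[ 439.52432788 -257.24111975  144.1323929 ] [-3.14076451e+00  8.69854030e-04 -9.99560124e-04] [ 0.50040127 -0.18350411 -0.9529348 ] [-0.08187019  0.09721762  0.02806791]
```

View pics/w19.png

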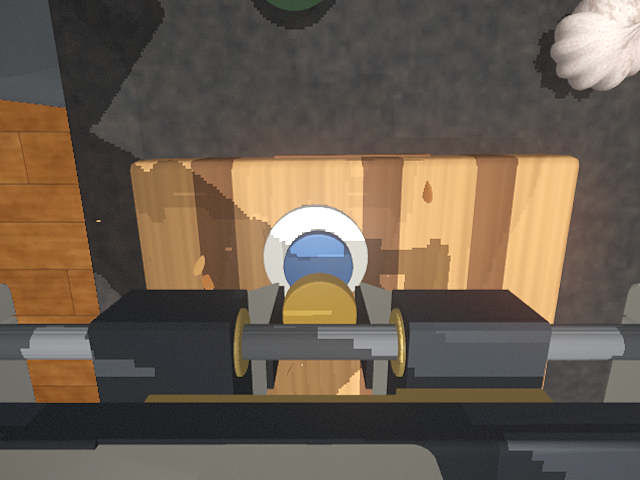

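```bash
python3 -m inch '[[[0,-0.1,0,0,0,0,0.7],[0.05,-0.22,0,0,0,0,0.7],[0.1,-0.34,0,0,0,0,0.7],[0.15,-0.46,0,0,0,0,0.7],[0.2,-0.58,0,0,0,0,0.7],[0.25,-0.7,0,0,0,0,0.7],[0.3,-0.82,0,0,0,0,0.7],[0.32,-0.94,0,0,0,0,0.7],[0.32,-1,0,0,0,0,0.7],[0.32,-1,0,0,0,0,0.7]]]'; python3 -m inch '[[[0,-0.1,0,0,0,0,0.7],[0,-0.2,0,0,0,0,0.7],[0,-0.28,0,0,0,0,0.7],[0,-0.28,0,0,0,0,0.7],[0,-0.28,0,0,0,0,0.7],[0,-0.28,0,0,0,0,0.7],[0,-0.28,0,0,0,0,0.7],[0,-0.28,0,0,0,0,0.7],[0,-0.28,0,0,0,0,0.7],[0,-0.28,0,0,0,0,0.7]]]'; python3 - <<'E'
from h import *
o,im=snap('wrist','w20'); print(o['tool_pos'],o['tcp_rot'],o['contact_force'])
cv2.imwrite('pics/w20d.png',cv2.resize(im[160:360,220:420,::-1],None,fx=3,fy=3,interpolation=2))
E
```

```text
time: 32.65
tool_pos: [503.6, -56.6, 144.6]
tcp_rot: [-3.141, 0.001, 0.001]
contact_force: [-0.2, -0.7, 0.0]
grip_width: 30.9
time: 33.9
tool_pos: [504.2, -1.7, 144.9]
tcp_rot: [-3.142, -0.0, -0.001]
contact_force: [-0.2, -0.4, -0.1]
grip_width: 30.9
[504.21516243  -1.67277297 144.92217963] [-3.14154705e+00 -7.28898023e-05 -9.80132482e-04] [-0.23818821 -0.37651837 -0.08124292]
```

View pics/w20d.png

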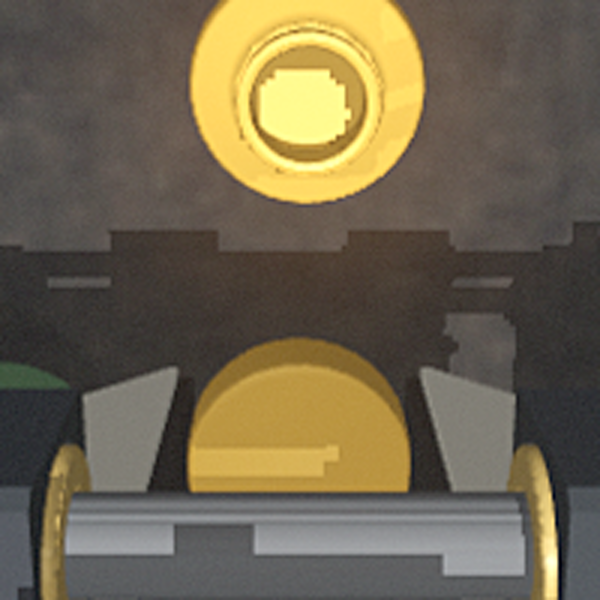

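```bash
python3 - <<'E'
from h import *
from scipy.optimize import least_squares
o=bot.get_obs(); print(o['tool_pos'])
for r,w in ((15,(235,381,31,174)),(12,(250,366,46,162))):
    w=np.array(w)/3+np.array([220,220,160,160])
    s=least_squares(lambda p:np.array(ext(p[0],p[1],66,r,o))-w,[505,36],diff_step=1e-4); print('jar',s.x,s.fun)
w=np.array([188/3+220,411/3+220,364/3+160])
s=least_squares(lambda p:np.array(ext(*p,16,o))[:3]-w,[504,-1,154],diff_step=1e-4); print('lid',s.x,s.fun)
E
```

```text
[504.20700338  -1.6188707  144.91131618]
jar [505.84669552  36.27269813] [ 0.00726126 -0.00729602 -0.45214261  0.48332481]
jar [505.84746655  36.06181909] [-0.12214798  0.12211019 -0.09213085  0.10059604]
lid [503.9810174   -4.1983443  151.52956939] [-4.23995061e-10  4.33374225e-10  1.76083859e-09]
```

```bash
python3 -m inch '[[[0.009,-0.1,0,0,0,0,0.7],[0.009,-0.198,0.05,0,0,0,0.7],[0.009,-0.198,0.15,0,0,0,0.7],[0.009,-0.198,0.24,0,0,0,0.7],[0.009,-0.198,0.3,0,0,0,0.7],[0.009,-0.198,0.33,0,0,0,0.7],[0.009,-0.198,0.35,0,0,0,0.7],[0.009,-0.198,0.37,0,0,0,0.7],[0.009,-0.198,0.38,0,0,0,0.7],[0.009,-0.198,0.38,0,0,0,0.7]]]'; python3 - <<'E'
from h import *
o,im=snap('wrist','w21'); print(o['tool_pos'],o['tcp_rot'],o['contact_force'],o['moment'])
cv2.imwrite('pics/w21d.png',cv2.resize(im[160:360,220:420,::-1],None,fx=3,fy=3,interpolation=2))
o,s=snap('side','s21'); print(o['tool_pos'],o['contact_force'])
cv2.imwrite('pics/s21d.png',cv2.resize(s[190:290,270:370,::-1],None,fx=6,fy=6,interpolation=2))
E
```

```text
time: 35.2
tool_pos: [506.1, 38.0, 69.0]
tcp_rot: [-3.142, -0.0, -0.001]
contact_force: [1.3, 0.6, -0.1]
grip_width: 30.9
[506.07800789  37.95642205  68.97714941] [-3.14155095e+00 -1.62321894e-04 -9.56548923e-04] [ 1.33439926  0.56412237 -0.13200001] [-0.10309819  0.05715964 -0.02610466]
[506.12713401  37.94642995  69.069673  ] [ 0.53698966  0.00607299 -0.52014356]
```

View pics/w21d.png

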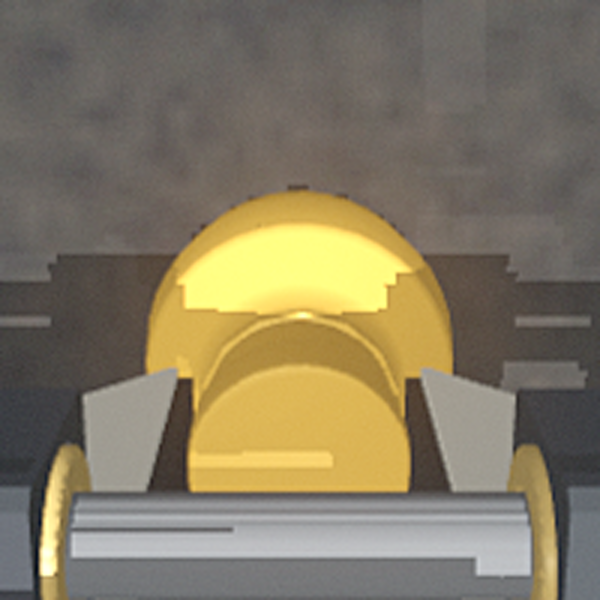

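View pics/s21d.png

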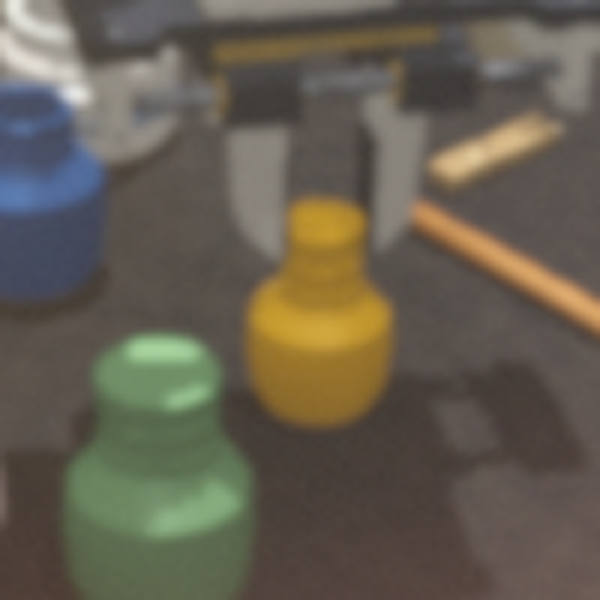

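```bash
python3 -m inch '[[[0,0,0.006,0,0,0,0.7],[0,0,0.006,0,0,0,0.7],[0,0,0.006,0,0,0,-0.1],[0,0,0.006,0,0,0,-0.1],[0,0,0.006,0,0,0,-0.1],[0,0,0.006,0,0,0,-0.1],[0,0,-0.15,0,0,0,-0.3],[0,0,-0.38,0,0,0,-0.3],[0,0.25,-0.38,0,0,0,-0.3],[0,0.25,-0.38,0,0,0,-0.3]]]'; python3 - <<'E'
from h import *
o,im=snap('wrist','w22'); print(o['tool_pos'],o['tcp_rot'],o['contact_force'],o['moment'])
o,s=snap('side','s22'); 
cv2.imwrite('pics/s22d.png',np.hstack([cv2.resize(s[200:270,290:360,::-1],(400,400),interpolation=2),cv2.resize(im[60:260,240:440,::-1],(400,400),interpolation=2)]))
E
```

```text
time: 36.55
tool_pos: [506.3, -14.2, 145.4]
tcp_rot: [3.141, -0.001, -0.004]
contact_force: [-0.3, -0.0, 0.9]
grip_width: 60.0
[506.26132701 -14.2487152  145.42885452] [ 3.14088126e+00 -1.29204833e-03 -4.05475567e-03] [-0.34347482 -0.04650875  0.88620071] [-0.08095706  0.03304001 -0.00662815]
```

View pics/s22d.png

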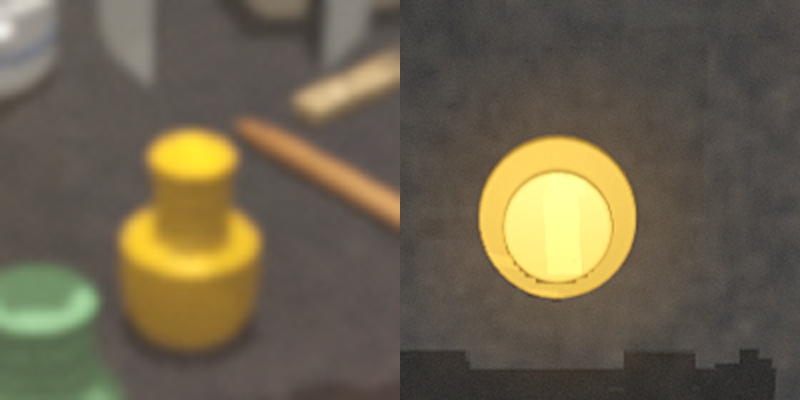

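```bash
python3 -m inch '[[[-0.07,0.2,0,0,0,0,-0.3],[-0.14,0.4,0,0,0,0,-0.3],[-0.21,0.6,0,0,0,0,-0.3],[-0.28,0.8,0,0,0,0,-0.3],[-0.335,1,0,0,0,0,-0.3],[-0.335,1,0,0,0,0,-0.3],[-0.335,1,0,0,0,0,-0.3],[-0.335,1,0,0,0,0,-0.3],[-0.335,1,0,0,0,0,-0.3],[-0.335,1,0,0,0,0,-0.3]]]'; python3 -m inch '[[[0,0.15,0,0,0,0,-0.3],[0,0.24,0,0,0,0,-0.3],[0,0.24,0.1,0,0,0,-0.3],[0,0.24,0.2,0,0,0,-0.3],[0,0.24,0.2,0,0,0,-0.3],[0,0.24,0.2,0,0,0,-0.3],[0,0.24,0.2,0,0,0,-0.3],[0,0.24,0.2,0,0,0,-0.3],[0,0.24,0.2,0,0,0,-0.3],[0,0.24,0.2,0,0,0,-0.3]]]'; python3 - <<'E'
from h import *
o,im=snap('wrist','w23'); print(o['tool_pos'],o['tcp_rot'],o['contact_force'])
E
```

```text
time: 37.9
tool_pos: [439.0, -211.4, 144.9]
tcp_rot: [-3.141, -0.0, -0.0]
contact_force: [-0.5, -0.8, 0.3]
grip_width: 59.8
time: 39.15
tool_pos: [438.8, -260.0, 105.0]
tcp_rot: [3.142, -0.0, -0.001]
contact_force: [0.5, 1.2, 0.2]
grip_width: 59.7
[ 438.7936918  -259.97921933  105.03440597] [ 3.14153159e+00 -2.21702637e-04 -9.45346101e-04] [0.45642935 1.22522428 0.23191573]
```

View pics/w23.png

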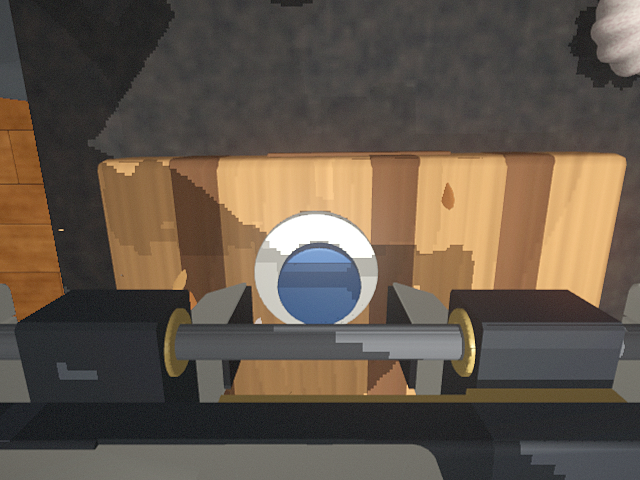

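```bash
python3 -m inch '[[[0,0,0.08,0,0,0,-0.3],[0,0,0.15,0,0,0,-0.3],[0,0,0.15,0,0,0,-0.3],[0,0,0.15,0,0,0,0.5],[0,0,0.15,0,0,0,0.5],[0,0,0.15,0,0,0,0.5],[0,0,0.15,0,0,0,0.5],[0,0,0.05,0,0,0,0.5],[0,0,-0.1,0,0,0,0.5],[0,0,-0.2,0,0,0,0.5]]]'; python3 -m inch '[[[0,-0.1,0,0,0,0,0.5],[0,-0.22,0,0,0,0,0.5],[0,-0.34,0,0,0,0,0.5],[0,-0.46,0,0,0,0,0.5],[0,-0.58,0,0,0,0,0.5],[0,-0.7,0,0,0,0,0.5],[0,-0.82,0,0,0,0,0.5],[0,-0.94,0,0,0,0,0.5],[0,-1,0,0,0,0,0.5],[0,-1,0,0,0,0,0.5]]]';python3 -m inch '[[[-0.02,-0.1,0,0,0,0,0.5],[-0.04,-0.22,0,0,0,0,0.5],[-0.06,-0.34,0,0,0,0,0.5],[-0.09,-0.46,0,0,0,0,0.5],[-0.11,-0.58,0,0,0,0,0.5],[-0.14,-0.7,0,0,0,0,0.5],[-0.14,-0.8,0,0,0,0,0.5],[-0.14,-0.87,0,0,0,0,0.5],[-0.14,-0.87,0,0,0,0,0.5],[-0.14,-0.87,0,0,0,0,0.5]]]'; python3 - <<'E'
from h import *
o,im=snap('wrist','w24'); print(o['tool_pos'],o['tcp_rot'],o['contact_force'])
cv2.imwrite('pics/w24.png',im[:,:,::-1])
E
```

```text
time: 40.45
tool_pos: [438.9, -260.1, 146.0]
tcp_rot: [3.141, -0.001, -0.001]
contact_force: [0.5, 0.5, -1.4]
grip_width: 41.0
time: 41.7
tool_pos: [438.4, -59.0, 144.4]
tcp_rot: [-3.141, 0.001, 0.001]
contact_force: [0.8, -0.5, -0.1]
grip_width: 41.0
time: 42.95
tool_pos: [411.2, 113.5, 144.8]
tcp_rot: [3.141, 0.0, -0.001]
contact_force: [0.3, 0.2, -0.4]
grip_width: 40.8
[411.19235541 113.49878288 144.81046278] [ 3.14136078e+00  1.39663260e-04 -1.21610633e-03] [ 0.33135993  0.23556409 -0.36669655]
```

View pics/w24.png

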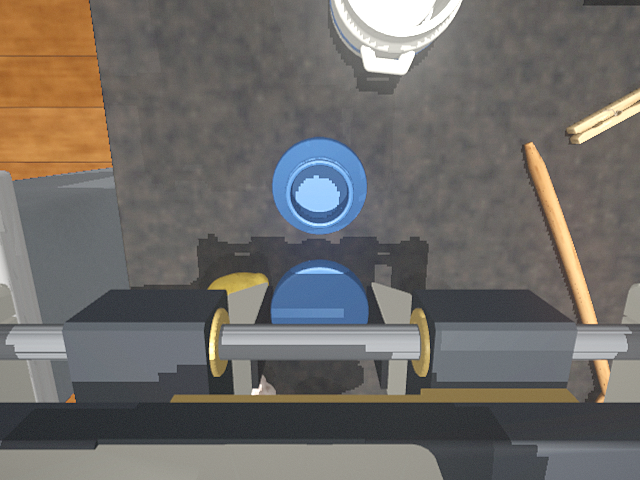

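```bash
python3 - <<'E'
import cv2
im=cv2.imread('pics/w24.png'); cv2.imwrite('pics/w24d.png',cv2.resize(im[150:350,220:420],None,fx=3,fy=3,interpolation=2))
E
```

```text
(no output)
```

View pics/w24d.png

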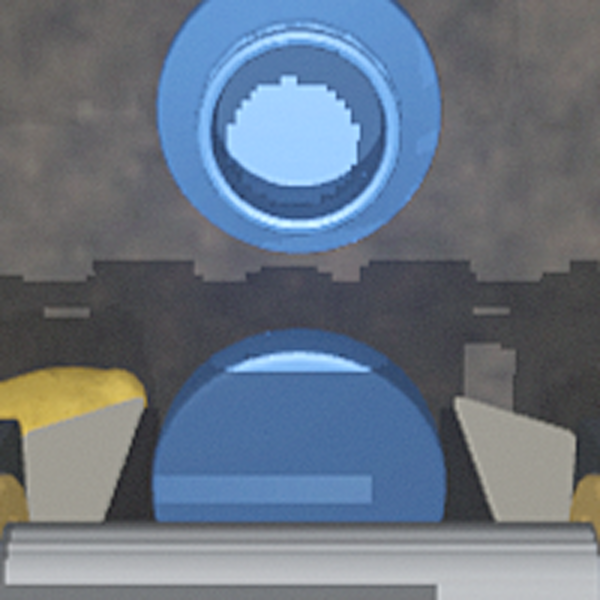

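```bash
python3 - <<'E'
from h import *
from scipy.optimize import least_squares
o=bot.get_obs(); print(o['tool_pos'])
w=np.array([198/3+220,401/3+220,30/3+150,233/3+150])
s=least_squares(lambda p:np.array(ext(p[0],p[1],78,20,o))-w,[411,152],diff_step=1e-4); print('jar',s.x,s.fun)
w=np.array([154/3+220,445/3+220,351/3+150])
s=least_squares(lambda p:np.array(ext(*p,21,o))[:3]-w,[411,113,154],diff_step=1e-4); print('lid',s.x,s.fun)
E
```

```text
[411.20270037 113.42816919 144.84318964]
jar [411.10285328 152.95358212] [-0.34375196  0.34365096 -0.28770009  0.33326558]
lid [410.97717865 111.75377857 150.17246476] [-1.53858082e-09  1.55660018e-09  3.53298901e-09]
```

```bash
python3 -m inch '[[[0,-0.1,0,0,0,0,0.5],[0,-0.203,0.05,0,0,0,0.5],[0,-0.203,0.15,0,0,0,0.5],[0,-0.203,0.22,0,0,0,0.5],[0,-0.203,0.26,0,0,0,0.5],[0,-0.203,0.28,0,0,0,0.5],[0,-0.203,0.3,0,0,0,0.5],[0,-0.203,0.31,0,0,0,0.5],[0,-0.203,0.32,0,0,0,0.5],[0,-0.203,0.32,0,0,0,0.5]]]'; python3 - <<'E'
from h import *
o,im=snap('wrist','w25'); print(o['tool_pos'],o['tcp_rot'],o['contact_force'],o['moment'])
o,s=snap('side','s25'); print(o['tool_pos'],o['contact_force'])
cv2.imwrite('pics/s25d.png',np.hstack([cv2.resize(s[180:260,240:320,::-1],(400,400),interpolation=2),cv2.resize(im[160:360,220:420,::-1],(400,400),interpolation=2)]))
E
```

```text
time: 44.25
tool_pos: [411.2, 154.7, 80.9]
tcp_rot: [-3.142, -0.0, -0.001]
contact_force: [0.0, 0.7, -0.0]
grip_width: 40.6
[411.15778274 154.69301451  80.9266659 ] [-3.14150629e+00 -7.04367450e-05 -8.51958786e-04] [ 0.04317136  0.73174067 -0.03680603] [-0.05665964  0.05494244 -0.01205605]
[411.21918184 154.70175646  81.00175961] [ 0.29416388  1.05020952 -0.47532098]
```

View pics/s25d.png

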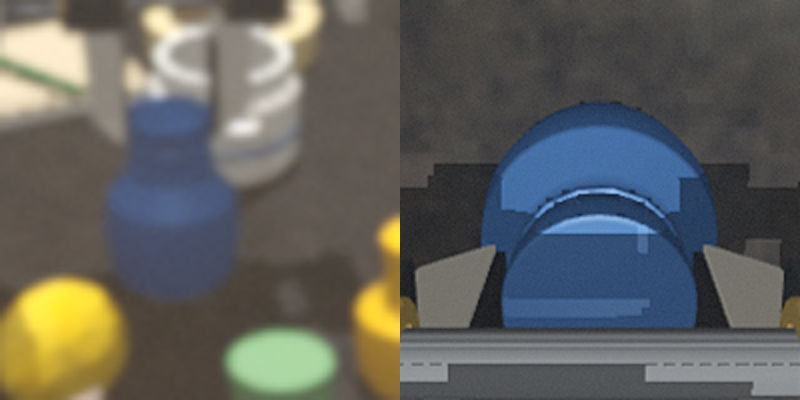

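```bash
python3 -m inch '[[[0,0,0.006,0,0,0,0.5],[0,0,0.006,0,0,0,0.5],[0,0,0.006,0,0,0,-0.2],[0,0,0.006,0,0,0,-0.2],[0,0,0.006,0,0,0,-0.2],[0,0,0.006,0,0,0,-0.2],[0,0,-0.15,0,0,0,-0.3],[0,0,-0.35,0,0,0,-0.3],[0,0.25,-0.35,0,0,0,-0.3],[0,0.25,-0.35,0,0,0,-0.3]]]'; python3 - <<'E'
from h import *
o,im=snap('wrist','w26'); print(o['tool_pos'],o['tcp_rot'],o['contact_force'],o['moment'])
o,s=snap('side','s26'); print(o['tool_pos'],o['contact_force'])
cv2.imwrite('pics/s26d.png',np.hstack([cv2.resize(s[180:260,240:320,::-1],(400,400),interpolation=2),cv2.resize(im[60:260,220:420,::-1],(400,400),interpolation=2)]))
E
```

```text
time: 45.6
tool_pos: [411.3, 102.8, 151.3]
tcp_rot: [3.141, -0.001, -0.004]
contact_force: [-0.8, -0.5, -0.1]
grip_width: 59.6
[411.25354324 102.76772158 151.33185907] [ 3.14120659e+00 -8.81969095e-04 -3.94662361e-03] [-0.81998472 -0.49176937 -0.13023486] [-0.08781837  0.06807101  0.00625152]
[411.13355424 103.8215223  151.05021581] [-0.10535289  0.3741226  -0.56475947]
```

View pics/s26d.png

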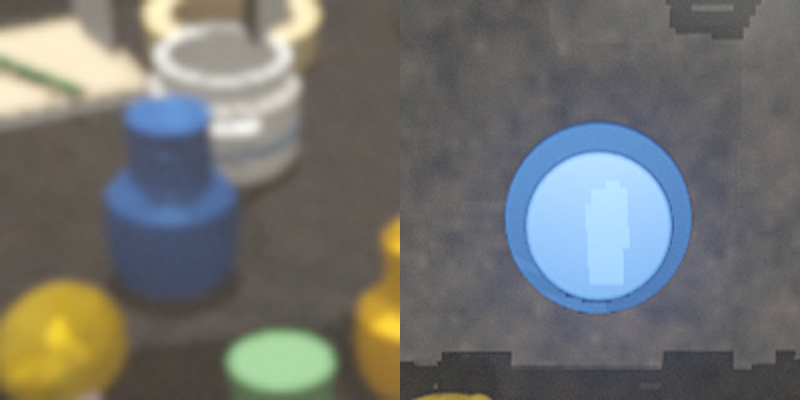

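```bash
python3 -m inch '[[[0.03,0.2,0,0,0,0,-0.3],[0.06,0.4,0,0,0,0,-0.6],[0.1,0.6,0,0,0,0,-1],[0.13,0.8,0,0,0,0,-1],[0.13,1,0,0,0,0,-1],[0.13,1,0,0,0,0,-1],[0.13,1,0,0,0,0,-1],[0.13,1,0,0,0,0,-1],[0.13,1,0,0,0,0,-1],[0.13,1,0,0,0,0,-1]]]'; python3 -m inch '[[[0,0.2,0,0,0,0,-1],[0,0.4,0,0,0,0,-1],[0,0.6,0,0,0,0,-1],[0,0.82,0,0,0,0,-1],[0,0.82,0.1,0,0,0,-1],[0,0.82,0.2,0,0,0,-1],[0,0.82,0.2,0,0,0,-1],[0,0.82,0.2,0,0,0,-1],[0,0.82,0.2,0,0,0,-1],[0,0.82,0.2,0,0,0,-1]]]'; python3 - <<'E'
from h import *
o,im=snap('wrist','w27'); print(o['tool_pos'],o['tcp_rot'],o['contact_force'])
E
```

```text
time: 46.95
tool_pos: [437.0, -94.9, 151.0]
tcp_rot: [-3.142, -0.0, -0.0]
contact_force: [0.9, -0.1, 0.1]
grip_width: 92.0
time: 48.2
tool_pos: [437.1, -259.5, 111.5]
tcp_rot: [3.141, -0.001, -0.001]
contact_force: [0.0, 0.3, -0.5]
grip_width: 91.9
[ 437.0770394  -259.46454813  111.5494261 ] [ 3.14087476e+00 -1.02646288e-03 -7.35178999e-04] [ 0.04223694  0.28068137 -0.47115919]
```

View pics/w27.png

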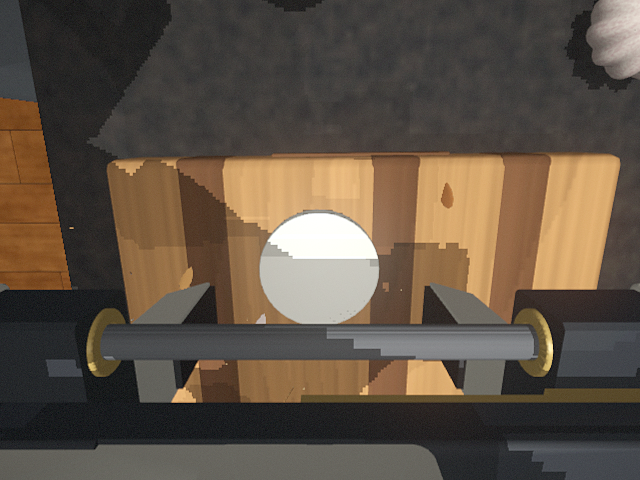

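```bash
python3 -m inch '[[[0,0,0.12,0,0,0,-1],[0,0,0.22,0,0,0,-1],[0,0,0.275,0,0,0,-1],[0,0,0.275,0,0,0,-1],[0,0,0.275,0,0,0,0],[0,0,0.275,0,0,0,0],[0,0,0.275,0,0,0,0],[0,0,0.275,0,0,0,0],[0,0,0.2,0,0,0,0],[0,0,0.1,0,0,0,0]]]'; python3 - <<'E'
from h import *
o,im=snap('wrist','w28'); print(o['tool_pos'],o['tcp_rot'],o['contact_force'],o['grip_width'])
o,s=snap('side','s28')
cv2.imwrite('pics/s28d.png',cv2.resize(s[240:380,250:430,::-1],None,fx=4,fy=4,interpolation=2))
E
```

```text
time: 49.5
tool_pos: [436.5, -259.1, 91.6]
tcp_rot: [-3.141, 0.001, -0.001]
contact_force: [0.2, -0.0, -1.0]
grip_width: 66.9
[ 436.45075389 -259.14801678   91.5556794 ] [-3.14076898e+00  8.94592753e-04 -1.00926763e-03] [ 2.38603872e-01 -7.04385342e-04 -1.02084752e+00] 66.92737144967688
```

View pics/w28.png

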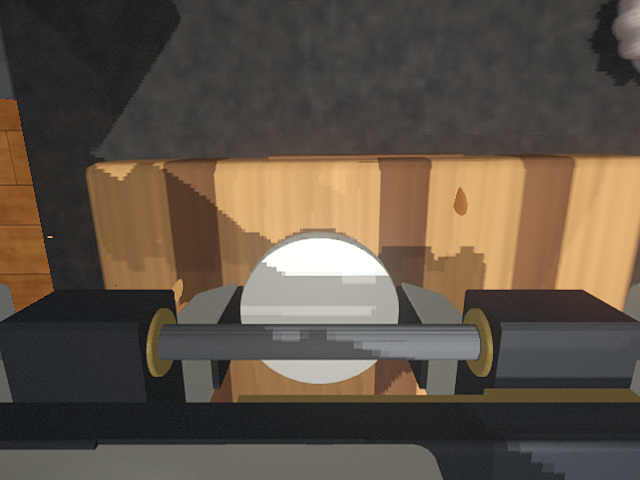

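View pics/s28d.png

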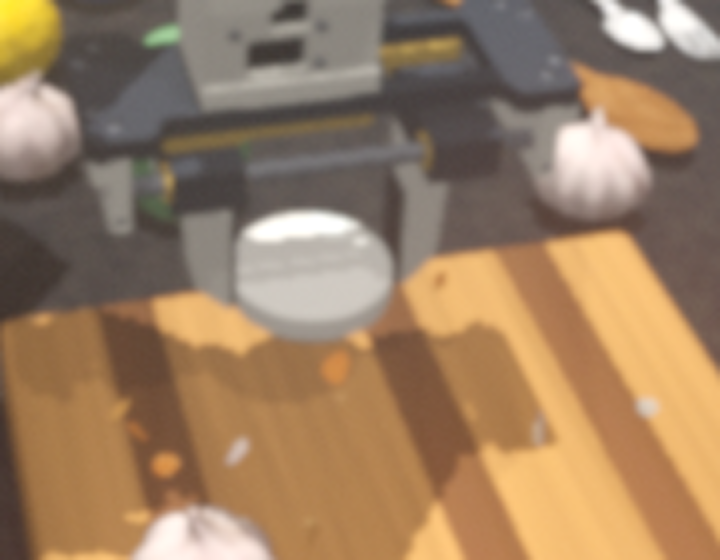

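```bash
python3 -m inch '[[[0,0,-0.15,0,0,0,0],[0,-0.1,-0.3,0,0,0,0],[0,-0.2,-0.3,0,0,0,0],[0,-0.32,-0.3,0,0,0,0],[0,-0.45,-0.3,0,0,0,0],[0,-0.58,-0.3,0,0,0,0],[0,-0.7,-0.3,0,0,0,0],[0,-0.82,-0.3,0,0,0,0],[0,-0.94,-0.3,0,0,0,0],[0,-1,-0.3,0,0,0,0]]]';python3 -m inch '[[[0,-0.1,0,0,0,0,0],[0,-0.22,0,0,0,0,0],[0,-0.34,0,0,0,0,0],[0,-0.46,0,0,0,0,0],[0.02,-0.58,0,0,0,0,0],[0.04,-0.7,0,0,0,0,0],[0.06,-0.82,0,0,0,0,0],[0.08,-0.94,0,0,0,0,0],[0.1,-1,0,0,0,0,0],[0.1,-1,0,0,0,0,0]]]'; python3 -m inch '[[[0,-0.1,0,0,0,0,0],[0,-0.2,0,0,0,0,0],[0,-0.32,0,0,0,0,0],[0,-0.42,0,0,0,0,0],[0,-0.45,0,0,0,0,0],[0,-0.45,0,0,0,0,0],[0,-0.45,0,0,0,0,0],[0,-0.45,0,0,0,0,0],[0,-0.45,0,0,0,0,0],[0,-0.45,0,0,0,0,0]]]'; python3 - <<'E'
from h import *
o,im=snap('wrist','w29'); print(o['tool_pos'],o['tcp_rot'],o['contact_force'],o['grip_width'])
cv2.imwrite('pics/w29d.png',cv2.resize(im[110:390,220:420,::-1],None,fx=2.1,fy=2.1,interpolation=2))
E
```

```text
time: 50.85
tool_pos: [436.0, -57.9, 149.9]
tcp_rot: [-3.141, 0.002, 0.0]
contact_force: [1.1, -0.5, 0.2]
grip_width: 67.2
time: 52.1
tool_pos: [457.1, 140.8, 150.5]
tcp_rot: [3.141, 0.0, 0.0]
contact_force: [-1.1, -0.0, -0.5]
grip_width: 67.0
time: 53.35
tool_pos: [457.3, 230.5, 150.9]
tcp_rot: [-3.142, -0.0, -0.001]
contact_force: [-0.6, -0.1, -1.2]
grip_width: 66.9
[457.25941837 230.45387352 150.9372174 ] [-3.14155029e+00 -7.08108381e-05 -1.13528661e-03] [-0.5623123  -0.10783498 -1.17806622] 66.92122878914431
```

View pics/w29d.png

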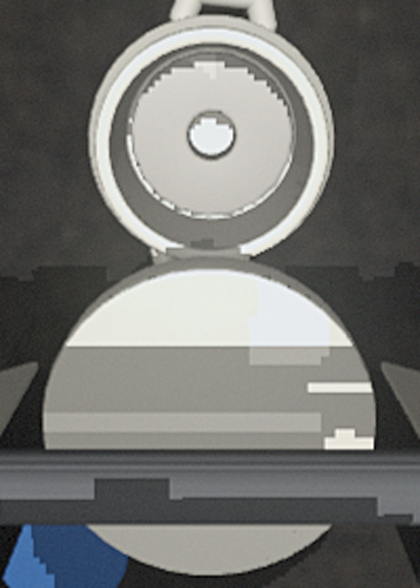

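```bash
python3 - <<'E'
from h import *
from scipy.optimize import least_squares
o=bot.get_obs(); print(o['tool_pos'])
m=np.array([110,315,95,329])/2.1+220; my=np.array([42,28])/2.1+110
def f(p):
    a=ext(p[0],p[1],62,31,o);b=ext(p[0],p[1],62,35.5,o)
    return [a[0]-m[0],a[1]-m[1],b[0]-m[2],b[1]-m[3],a[2]-my[0],b[2]-my[1]]
s=least_squares(f,[457,275],diff_step=1e-4); print(s.x,s.fun)
w=np.array([43/2.1+220,376/2.1+220,267/2.1+110,576/2.1+110])
s=least_squares(lambda p:np.array(ext(*p,34,o))-w,[457,230,161],diff_step=1e-4); print('lid',s.x,s.fun)
E
```

```text
[457.25160017 230.53447212 150.95302319]
[457.95671071 275.52111823] [-0.00735578 -0.23154961  0.05765583  0.18120768  0.50016189 -0.49767613]
lid [456.99162254 229.16228337 158.60579594] [-0.42080304  0.42081345  0.43477362 -0.48535691]
```

```bash
python3 -m inch '[[[0.005,-0.1,0,0,0,0,0],[0.005,-0.2,0,0,0,0,0],[0.005,-0.23,0.1,0,0,0,0],[0.005,-0.23,0.2,0,0,0,0],[0.005,-0.23,0.3,0,0,0,0],[0.005,-0.23,0.35,0,0,0,0],[0.005,-0.23,0.38,0,0,0,0],[0.005,-0.23,0.4,0,0,0,0],[0.005,-0.23,0.42,0,0,0,0],[0.005,-0.23,0.425,0,0,0,0]]]'; python3 - <<'E'
from h import *
o,im=snap('wrist','w30'); print(o['tool_pos'],o['tcp_rot'],o['contact_force'],o['moment'])
o,s=snap('side','s30'); print(o['tool_pos'],o['contact_force'])
cv2.imwrite('pics/s30d.png',np.hstack([cv2.resize(s[165:245,245:325,::-1],(400,400),interpolation=2),cv2.resize(im[180:400,210:430,::-1],(400,400),interpolation=2)]))
E
```

```text
time: 54.65
tool_pos: [458.3, 276.6, 66.0]
tcp_rot: [-3.141, -0.0, -0.001]
contact_force: [-0.2, -0.5, -1.6]
grip_width: 67.2
[458.34603537 276.59026025  65.99617878] [-3.14141937e+00 -2.13540650e-04 -1.16958393e-03] [-0.18635451 -0.48268208 -1.57030935] [-0.10696622  0.07005549  0.01826999]
[458.35157496 276.58849994  65.96987136] [-0.54240224  0.3776948  -1.872384  ]
```

View pics/s30d.png

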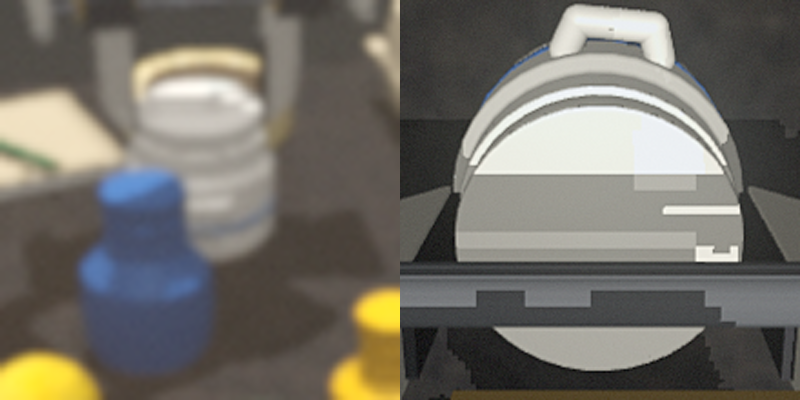

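```bash
python3 -m inch '[[[0,0,0.005,0,0,0,0],[0,0,0.008,0,0,0,0],[0,0,0.008,0,0,0,-0.7],[0,0,0.008,0,0,0,-0.7],[0,0,0.008,0,0,0,-0.7],[0,0,0.008,0,0,0,-0.7],[0,0,-0.15,0,0,0,-0.7],[0,0,-0.4,0,0,0,-0.7],[0,0.25,-0.5,0,0,0,-0.7],[0,0.25,-0.5,0,0,0,-0.7]]]'; python3 -m inch '[[[0,0,0,0,0,0,-0.7],[0,0,0,0,0,0,-0.7],[0,0,0,0,0,0,-0.7],[0,0,0,0,0,0,-0.7],[0,0,0,0,0,0,-0.7],[0,0,0,0,0,0,-0.7],[0,0,0,0,0,0,-0.7],[0,0,0,0,0,0,-0.7],[0,0,0,0,0,0,-0.7],[0,0,0,0,0,0,-0.7]]]'; python3 - <<'E'
from h import *
o,im=snap('wrist','w31'); print(o['tool_pos'],o['tcp_rot'],o['contact_force'],o['moment'])
o,s=snap('side','s31'); o,c=snap('scene','c31')
cv2.imwrite('pics/s31d.png',np.vstack([np.hstack([cv2.resize(s[170:300,225:355,::-1],(400,400),interpolation=2),cv2.resize(im[60:260,220:420,::-1],(400,400),interpolation=2)])]))
cv2.imwrite('pics/c31d.png',cv2.resize(c[210:310,180:360,::-1],None,fx=4.4,fy=4.4,interpolation=2))
E
```

```text
time: 56.0
tool_pos: [459.1, 224.9, 167.7]
tcp_rot: [-3.141, -0.003, -0.003]
contact_force: [-0.3, 0.2, -0.8]
grip_width: 78.0
time: 57.25
tool_pos: [458.3, 226.6, 166.0]
tcp_rot: [-3.141, -0.0, -0.001]
contact_force: [-0.1, 0.9, -0.7]
grip_width: 78.0
[458.2619     226.59841022 165.96610825] [-3.14147044e+00 -1.70005880e-04 -1.07060814e-03] [-0.0803156   0.87834094 -0.72719394] [-0.08195046  0.03188596 -0.04034646]
```

View pics/s31d.png

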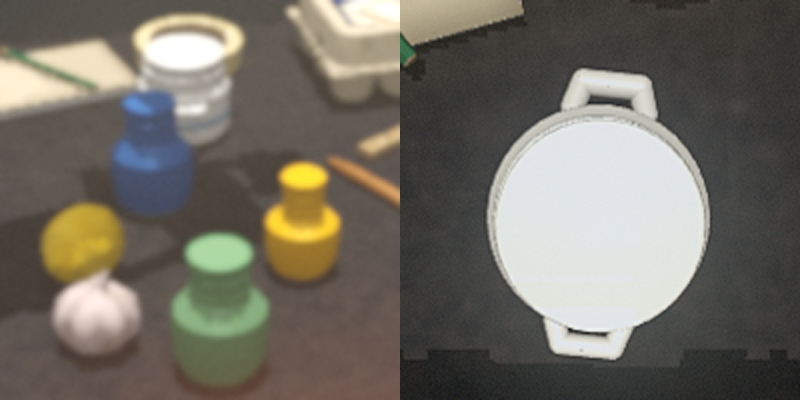

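View pics/c31d.png

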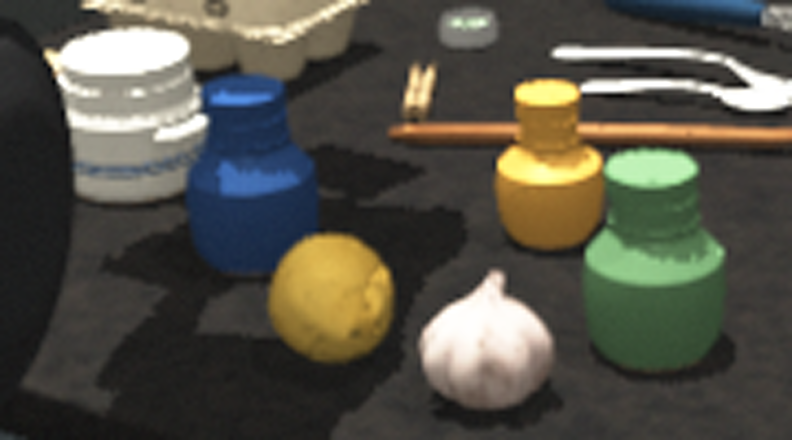

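```bash
python3 -c "
from plant import bot
print(bot.close_job())"
```

```text
the job is handed in; nothing more can be done
None
```

The pickling ware is back together and the job was handed in at about 57 s, well under the 115 s limit.

**Order:** I set the green lid aside on the board and put the weight in the white crock. The lids followed: green, ochre, blue, then white on the crock.

**Weight:** The fingers don't fit in the crock beside the weight. I lowered it part way into the bore without touching the sides and let it drop the last 35–40 mm. The wrist picture taken before the white lid went on shows it lying flat on the floor.

**Last checks:**
- **Lids:** the final pictures show all four lids level on the rims of their own colours.
- **Jars:** they stand where they were at the start, judged by eye from the pictures.
- **Robot:** the gripper is open and clear of everything, with the TCP 166 mm above the worktop.
- **Forces:** the highest contact force I read was about 6 N, while first gripping the green lid. I only read forces at the end of each move.

**One disagreement:** the wrist camera placed held parts about 1.5–3 mm off the tool centre and a few mm too low. I corrected for this using each part's position relative to its jar. Nothing touched on the way in, and no check failed.

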